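# Gang-clamp filter modules in the quick-release vise and pull-test their posts

## Robot

A 6-joint arm with a two-finger parallel gripper is mounted at the origin on the work surface. World frame = base frame: x ahead of the robot, y to its left, z up, the work surface at z = 0. Lengths are in m, angles in degrees, forces in N, time in s.
With the tool pointing down it reaches from about 0.3 to 0.75 m from the base axis. Payload 8.5 kg.
Tool frame: the origin (TCP) lies between the finger pads; the fingertips stand env.finger_overhang ahead of it and the grasp point (between the pads) lies 2 mm behind it (env.finger_overhang is the distance from the TCP to the fingertips, in m); z points along the fingers, y is the line along which they close (so a half turn about z gives the same grasp; the last joint's range is limited). The gripper opens to 85 mm and grips with 20 to 120 N. Pads are 22 mm wide; open, the fingers measure 114 mm over their backs; the gripper's body (76 mm by 85 mm) begins 54 mm behind the grasp point. The pads swing forward as they close: fully open they stand 13 mm farther back than shut.
Start: joints at [58.711, 21.807, 74.336, -0, 83.858, -12.336], TCP at [0.179, 0.52, 0.248] pointing down, gripper open.
Joint ranges: [-178.18, 178.18], [-50.72, 133.34], [12.68, 142.11], [-81.47, 261.47], [9.98, 163.14], [-165.26, 165.26]. Speed limits (degrees/s): [136.94, 136.94, 180, 180, 180, 180].

## Interface

Orientations are given as a 3x3 rotation matrix whose columns are the frame's x, y, z axes.
In Python, from rig import env gives the robot as it stands. The module is installed in compiled form; this text tells all that it offers.
- The arm moves only by the tool jog_arm, never from a script. Its arguments are lists of equal length, an entry for each row: "hand": the finger opening in m, from 0 to 0.0854; "travel": the shift along the world's x, y, z in m, a list of three; "yaw": the turn about the world's z in rad. A call has exactly 5 rows; each row shifts and turns the commanded pose from where the row before left it; what a row does not reach is not made up. A row lasts 1/8 s, in which the tool goes at most 62.5 mm and 10.7 degrees, less where a joint would pass 70% of its speed; a pose out of reach is approached as far as the arm can. A call is refused whole if a number of a shift passes 0.0625 or a number of a turn 0.188, either way. A call with a gripper value outside its range is refused whole. The fingers move at their own pace and stop on an object; "grip_force" is the grip in N (left out, the last holds). Time passes only in rows, so rows that do not move let the fingers close, or fill a call up. It gives the time, the measured TCP pose, the force, the opening and the grip force at its end, in the units of the state.
- env.observe(): the state, without advancing time (a new reading comes with each control period).
- env.get_image(name): name is "scene" or "top"; returns the picture (384x512x3 uint8, red, green, blue); there is no depth.
- env.calibration(name): a dict with "fx", "fy", "cx", "cy" (pixels), "k1" (the pictures are not rectified: a ray, as slopes to the right and down, at radius r is drawn at 1 + k1 r^2 times it, then the intrinsics apply), "position" and "rotation" of the camera in the world. Camera axes: x right, y down, z forward; pixel columns grow to the right and rows downward; lengths in m; the calibration is good to about 2 mm. A picture is of the moment at which its call begins. calibration takes no time and is no camera call.
- env.close_job(): hands the job in; it is judged then, once.
The state is a dict: "time_s": time; "q": joint angles; "qvel": joint speeds; "joint_efforts": joint torques, N m; "position": TCP position; "tool_rot": TCP orientation; "ft_force": force on the tool from outside, world axes, zero at the start; "wrist_torque": the same for the moment, N m; "grip_width": finger opening in m; "gripper_force": force on a finger pad.
Only numpy, scipy, OpenCV 4.12 (cv2) and the standard library are available. Lean on these libraries where they do the work, as an engineer would, in place of code of your own. Each camera call takes 0.05 s, during which the arm holds its last target. There are 200 camera calls.

## Task

Pull the parts drawer right out to its stop and stand every filter module from it upright and side by side in the vise, their broad faces to the jaws and touching or nearly touching; there are two or three. Then squeeze the red quick-release lever against its grip post to slide the moving jaw up to them, let it go, and turn the crank clockwise until the vise is tight; with them clamped, tug each module's brass post straight up with a little over 9 N until it has drawn out its 4 mm and stops at its clip. Finish by shutting the drawer, with the modules still clamped and seated, and leave the other things on the bench where they are.

Things in the scene. Friction and masses are not known exactly. Their poses are not given: they have to be found in the camera images.
- cabinet: blue sheet-metal parts cabinet fixed to the bench, 220 deep (own x), 250 wide (own y), 96 high; origin at the centre of its underside; own -x points out of its front, the way its one drawer pulls out
- drawer (a joint): travel of the cabinet's only drawer (m): 0 shut, 0.15 out at its stop; about 1 N of friction. Open, it is covered only behind the cabinet's front edge, 98 mm ahead of the cabinet's origin. Inside 190 deep, 214 wide; side and back walls reach 48 and the floor's top 18 above the bench; the front panel reaches 84
- drawer_handle (a point): middle of the drawer's steel bar handle (round bar 11 thick, 110 long along the cabinet's y, its axis 35 out from the drawer's front, 58 above the bench); it can be pinched from above, fingers before and behind the bar
- vise: blue quick-release vise bolted down; origin on the bench under its slide line; own x runs from the crank to the sprung jaw, z up. Work stands centred on y = 0 on two steel rails, top (the bed) 45 above the bench, 64 wide over all, 28 between. Face of the sprung jaw (rubber, 50 wide, 34 above the bed) at x = +85, of the moving jaw (46 wide, 34 above the bed) at x = -55 + its travel (mm)
- jaw (a joint): travel of the moving jaw towards the sprung jaw (m), -0.01 to 0.12; the jaws stand 0.140 minus this apart (sprung jaw not pressed in). It is held by the screw's half-nut unless the red release lever is squeezed; squeezed, it slides with about 2 N
- jaw_face (a point): foot of the moving jaw's clamping face, at bed height on the slide line; axes as the vise's
- jaw_squeeze (a point): squeeze point of the moving jaw's quick release: 60 above the bed, 13 behind the clamping face. Blue grip post (fixed, outer face 20 to the +y side of the slide line) and red lever (outer face 33.5 to the -y side, 24 when squeezed), both 24 wide along x, rise from 34 to 72 above the bed: pinch the two together from above along the vise's y; 53.5 over all, about 44 squeezed
- release (a joint): angle of the red quick-release lever (rad): 0.2 squeezed home (jaw free), 0 let go with the half-nut in the thread; let go, it may rest at about 0.1 on a crest of the thread (pitch 5 mm) and drops in as the screw turns. It springs back; 5 to 8 N at the squeeze point
- crank (a joint): angle of the screw's crank (rad) about the vise's x: 0 upright, grows clockwise as seen from the crank's end looking at the vise (the ball moves towards the vise's -y), -1.0 to 1.2. Turning it up drives the engaged jaw 5 mm per rad towards the work (the first 0 to 5 mm may be lost until the half-nut drops in); takes about 3 N at the ball, up to 8 N when tight; stays where it is left
- crank_ball (a point): centre of the black ball (diameter 20) on the crank's 10 mm steel arm, 92 from the screw's axis, which lies 25 above the bench at the vise's y = 0; the crank's plane is at the vise's x = -140. With fingers either side of the ball, from above, it can be swept along its arc
- liner (a joint): how far the sprung jaw's rubber face has been pressed in (m), 0 to 0.0045; 15 N per mm. Tight is 2 mm or more
- module_a: filter module, a bare aluminium block 26 thick (own x), 44 wide (own y), 36 high, 0.12 to 0.23 kg, with a brass post (diameter 14) rising 26 straight up from the middle of its top, so that the post ends 62 above the origin when not drawn; origin at the centre of its underside; may be absent
- module_b: filter module, an orange block 30 thick (own x), 44 wide (own y), 36 high, 0.12 to 0.23 kg, with a brass post (diameter 14) rising 26 straight up from the middle of its top, so that the post ends 62 above the origin when not drawn; origin at the centre of its underside; may be absent
- module_c: filter module, a green block 34 thick (own x), 44 wide (own y), 36 high, 0.12 to 0.23 kg, with a brass post (diameter 14) rising 26 straight up from the middle of its top, so that the post ends 62 above the origin when not drawn; origin at the centre of its underside; may be absent
- post_a (a joint): how far the post of module_a has been drawn out of its press fit (m): 0 as found, 0.004 at its retaining clip; needs a straight upward pull of about 9 N and stays where it is left
- post_b (a joint): how far the post of module_b has been drawn out of its press fit (m): 0 as found, 0.004 at its retaining clip; needs a straight upward pull of about 9 N and stays where it is left
- post_c (a joint): how far the post of module_c has been drawn out of its press fit (m): 0 as found, 0.004 at its retaining clip; needs a straight upward pull of about 9 N and stays where it is left
- multimeter: red and grey hand multimeter, 150 x 75 x 38, lying on the bench; not to be disturbed; origin at the centre of its underside
- screwdriver: screwdriver lying on the bench; not to be disturbed; origin at the centre of its underside (or on its long axis)
- solder_spool: blue solder spool, diameter 60, 47 high; not to be disturbed; origin at the centre of its underside
- circuit_board: green circuit board, 90 x 60 x 20, lying on the bench; not to be disturbed; origin at the centre of its underside
- mug: white mug, diameter 76, 85 high; not to be disturbed; origin at the centre of its underside
- flux_bottle: white flux bottle with a red cap, diameter 44, 100 high; not to be disturbed; origin at the centre of its underside

How it is judged (in metres and radians):
On the way, in this order (a step that is already met when the one before it is completed fails the run):
1. the drawer is pulled out to its stop (value of joint drawer above 0.142 m), for 0.2 s.
2. every module stands in the vise between the jaws (x of module_a in the frame of vise between -0.045 and 0.085 m and y of module_a in the frame of vise between -0.012 and 0.012 m and z of module_a in the frame of vise between 0.04 and 0.051 m and angle between each of module_a, module_b, module_c's own z axis and vertical below 0.15 rad and angle between the x axis of each of module_a, module_b, module_c and the x axis of vise, either way round below 0.15 rad and x of module_b in the frame of vise between -0.045 and 0.085 m and y of module_b in the frame of vise between -0.012 and 0.012 m and z of module_b in the frame of vise between 0.04 and 0.051 m and x of module_c in the frame of vise between -0.045 and 0.085 m and y of module_c in the frame of vise between -0.012 and 0.012 m and z of module_c in the frame of vise between 0.04 and 0.051 m), for 0.2 s.
3. the jaw has been slid up to the work and the release lever let go (value of joint jaw above 0.035 m and (x of module_a in the frame of jaw_face below 0.016 m or x of module_b in the frame of jaw_face below 0.018 m or x of module_c in the frame of jaw_face below 0.02 m) and value of joint release below 0.14 rad), for 0.2 s.
4. the vise is screwed tight (value of joint liner above 0.002 m and value of joint release below 0.05 rad), for 0.2 s.
5. every module's post has been drawn to its clip (all of step 4 and value of joint each of post_a, post_b, post_c above 0.003 m), for 0.1 s.
At the end, for the whole second after the job is handed in: drawer within 12 mm of shut; every present module upright in the vise (12 mm off centre, 6 mm of lift, 0.15 rad at most); lever let go, sprung jaw pressed in over 2 mm; every present post drawn over 3 mm; all at rest (all of step 2 and all of step 5 and value of joint drawer below 0.012 m and linear speed of each of module_a, module_b, module_c below 0.02 m/s); the robot touches nothing.
It fails at once if one of the other things on the bench is shoved aside by over 40 mm (distance of any of multimeter, screwdriver, solder_spool, circuit_board, mug, flux_bottle from where it was at the start of the episode above 0.04 m).
Of module_a, module_b, module_c only 2 to 3 are there at a start; the rules pass over those that are not, and their reading is None.
Once in a run the grip may slacken for a moment while it holds something.
It also fails if it takes over 208 s, if anything falls off the work surface, if the arm or the gripper's body presses on something with over 40 N, if the wrist force passes 120 N, or if a joint passes its speed limit or range.

## Working session

There is one attempt and no reset: what is moved stays moved. The work goes in short steps, Python scripts to look and compute and a tool call to move; the robot and the scene stay as the last step left them, time stands still between calls to the robot, and variables do not carry over. Pictures are saved under pics/ and viewed, at most 14 in all, crops included, and the job is handed in when it is done.

Besides the shell and the picture viewer there is one more tool, called after "Call:" as name(argument=value, ...), one argument or row to a line, values as JSON. jog_arm: Moves the arm, as the interface text tells. Its arguments: {"type":"object","properties":{"hand":{"type":"array"},"travel":{"type":"array"},"yaw":{"type":"array"},"grip_force":{"type":"number"}},"required":["hand","travel","yaw"]}

```bash
mkdir -p pics
cat > h.py <<'E'
import numpy as np, cv2
from rig import env
def cal(n):
    c=env.calibration(n); return c,np.array(c["position"]),np.array(c["rotation"])
def ray(n,u,v):
    c,p,R=cal(n); x=(u-c["cx"])/c["fx"]; y=(v-c["cy"])/c["fy"]
    X,Y=x,y
    for _ in range(20):
        s=1+c["k1"]*(X*X+Y*Y); X,Y=x/s,y/s
    d=R@np.array([X,Y,1.]); return p,d/np.linalg.norm(d)
def onz(n,u,v,z):
    p,d=ray(n,u,v); return p+d*(z-p[2])/d[2]
def proj(n,P):
    c,p,R=cal(n); q=R.T@(np.array(P,float)-p); x,y=q[0]/q[2],q[1]/q[2]; s=1+c["k1"]*(x*x+y*y)
    return np.array([c["cx"]+c["fx"]*x*s,c["cy"]+c["fy"]*y*s])
def pic(n,f):
    im=env.get_image(n)[:,:,::-1].copy(); cv2.imwrite(f"pics/{f}.png",im); return im
E
python3 - <<'E'
from h import *
for n in("scene","top"):
    pic(n,n+"0"); c=env.calibration(n); print(n,c)
o=env.observe(); print(o["time_s"],o["position"],o["tool_rot"],env.finger_overhang,o["ft_force"],o["grip_width"])
E
```

```text
scene {'fx': 417.1781050387992, 'fy': 417.1781050387992, 'cx': 253.90507013177015, 'cy': 185.2455164209951, 'k1': 0.04174232839911581, 'position': array([1.57931582, 0.27229738, 0.87484305]), 'rotation': array([[-0.25731432,  0.5562813 , -0.79015217],
       [ 0.96622507,  0.16003157, -0.20198765],
       [ 0.01408734, -0.81543915, -0.57867136]])}
top {'fx': 362.2569790978424, 'fy': 362.2569790978424, 'cx': 254.41784458422475, 'cy': 193.67893648472904, 'k1': -0.03912196530873718, 'position': array([0.29995445, 0.01232214, 1.31653474]), 'rotation': array([[-0.02014556, -0.98226202,  0.18642823],
       [-0.99953717,  0.02403844,  0.01864423],
       [-0.02279496, -0.18596635, -0.98229166]])}
0.1 [0.17850424 0.51996651 0.24777649] [[-9.45779826e-01  3.24807698e-01 -6.93064853e-04]
 [ 3.24808308e-01  9.45779201e-01 -1.12527778e-03]
 [ 2.89987439e-04 -1.28937824e-03 -9.99999127e-01]] 0.017 [ 0.23851922 -0.2321561   0.1926477 ] 0.08519067618257423
```

View pics/top0.png

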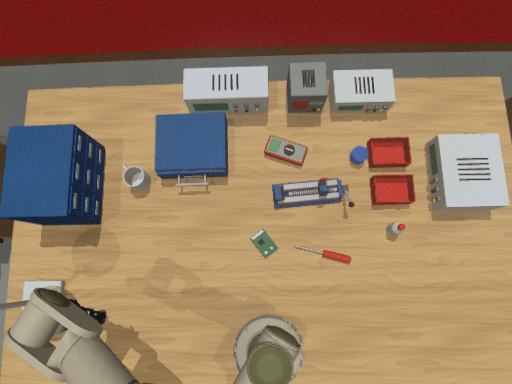

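View pics/scene0.png

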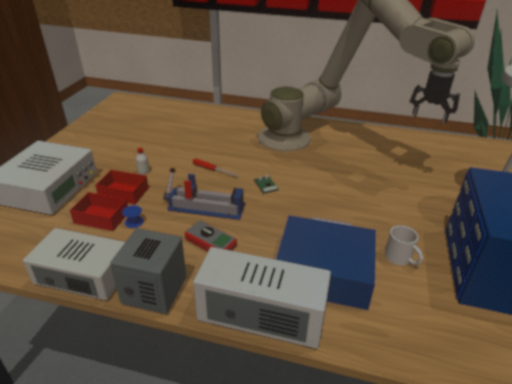

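Run:
```python
from h import *
a=cv2.imread("pics/top0.png"); s=cv2.imread("pics/scene0.png")
c1=cv2.resize(a[100:220,145:365],None,fx=3.6,fy=3.6,interpolation=cv2.INTER_CUBIC); cv2.imwrite("pics/c1.png",c1)
hsv=cv2.cvtColor(a,cv2.COLOR_BGR2HSV)
m=cv2.inRange(hsv,(105,120,30),(125,255,200))
cs,_=cv2.findContours(m,0,2)
for c in cs:
    if cv2.contourArea(c)>60:
        print(cv2.contourArea(c),cv2.boundingRect(c),cv2.minAreaRect(c),cv2.approxPolyDP(c,4,True).reshape(-1,2).tolist() if cv2.contourArea(c)<6000 else "")
```

```text
79.0 (157, 170, 68, 4) ((190.4899139404297, 171.20724487304688), (2.377897024154663, 67.06359100341797), 88.02507019042969) [[224, 170], [157, 173]]
157.0 (350, 147, 18, 14) ((359.2793884277344, 153.36764526367188), (15.263374328613281, 14.062882423400879), 30.963754653930664) [[355, 148], [350, 156], [363, 160], [366, 150]]
8907.0 (0, 125, 104, 99) ((52.159603118896484, 173.8079833984375), (101.07373809814453, 99.57560729980469), 2.8624050617218018) 
3655.5 (156, 113, 70, 57) ((190.00001525878906, 141.00001525878906), (55.43267822265625, 69.37831115722656), 88.56790161132812) [[224, 113], [158, 115], [156, 169], [224, 166]]
```

View pics/c1.png

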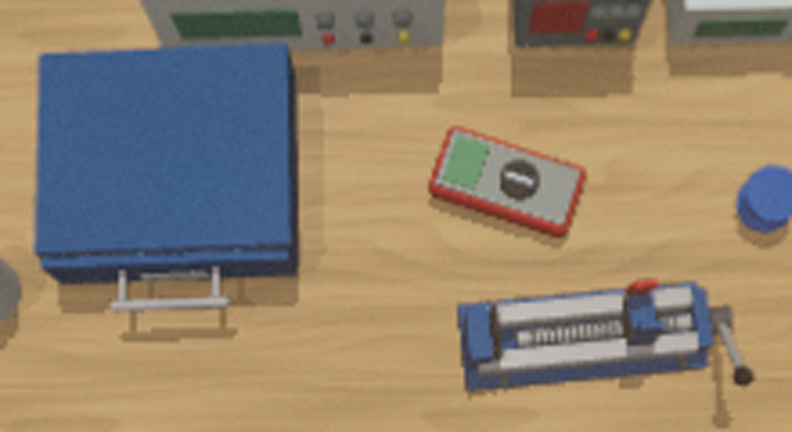

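Run:
```python
from h import *
np.set_printoptions(precision=4,suppress=True)
T=lambda x,y,z:onz("top",145+(x+.5)/3.6-.5,100+(y+.5)/3.6-.5,z)
print("cab",[T(*p,.096)[:2] for p in((40,55),(290,45),(295,243),(37,252))])
print("handle",[T(*p,.0585)[:2] for p in((110,304),(227,301))])
print("posts",[T(*p,.0585)[:2] for p in((123,304),(216,301))])
print("rails up",[T(*p,.045)[:2] for p in((498,302),(623,293),(693,284))],"low",[T(*p,.045)[:2] for p in((503,367),(600,360),(705,352))])
print("rail inner up",[T(*p,.045)[:2] for p in((500,322),(622,315))],"low",[T(*p,.045)[:2] for p in((500,350),(625,340))])
print("sprung",[T(*p,.079)[:2] for p in((462,305),(490,304),(494,360),(468,362))])
print("mov",[T(*p,.079)[:2] for p in((630,294),(632,336),(662,330))],"post",)
print("ball",T(743,376,.11),T(743,376,.09))
s=cv2.imread("pics/scene0.png"); cv2.imwrite("pics/c2.png",cv2.resize(s[130:260,120:320],None,fx=4,fy=4,interpolation=cv2.INTER_CUBIC))
```

```text
cab [array([0.8304, 0.3867]), array([0.8327, 0.1346]), array([0.6281, 0.1306]), array([0.6259, 0.3827])]
handle [array([0.5806, 0.319 ]), array([0.5807, 0.2021])]
posts [array([0.5803, 0.3059]), array([0.5809, 0.2131])]
rails up [array([ 0.5758, -0.0667]), array([ 0.5819, -0.1914]), array([ 0.5894, -0.2616])] low [array([ 0.5101, -0.0693]), array([ 0.5148, -0.1652]), array([ 0.5203, -0.2692])]
rail inner up [array([ 0.5555, -0.068 ]), array([ 0.5596, -0.1893])] low [array([ 0.5272, -0.067 ]), array([ 0.5342, -0.1909])]
sprung [array([ 0.5663, -0.0296]), array([ 0.5667, -0.0568]), array([ 0.5115, -0.0588]), array([ 0.5102, -0.0337])]
mov [array([ 0.5732, -0.1927]), array([ 0.5317, -0.1924]), array([ 0.5369, -0.2216])] post
ball [ 0.4854 -0.2888  0.11  ] [ 0.4885 -0.2938  0.09  ]
```

View pics/c2.png

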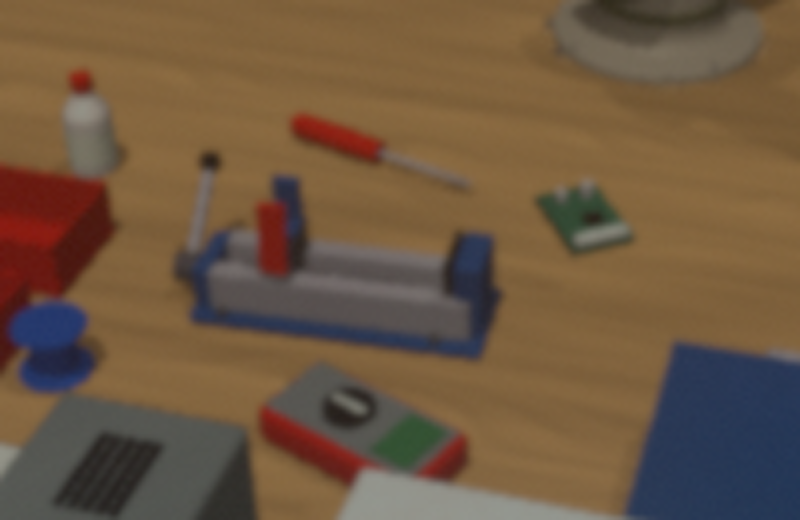

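Call:
jog_arm(
  hand=[0.025,0.025,0.025,0.025,0.025],
  travel=[
    [0.05,-0.032,0],
    [0.05,-0.032,0],
    [0.05,-0.032,0],
    [0.05,-0.032,0],
    [0.05,-0.032,0],
  ],
  yaw=[-0.155,-0.155,-0.155,-0.155,-0.155],
)

```text
time_s: 0.72
position: [0.43, 0.3589, 0.2481]
tool_rot: [[-0.444, 0.896, -0.001], [0.896, 0.444, -0.0], [0.0, -0.001, -1.0]]
ft_force: [0.0, 0.2, -0.1]
grip_width: 0.0249
gripper_force: 0.0
```

Call:
jog_arm(
  hand=[0.025,0.025,0.025,0.025,0.025],
  travel=[
    [0.051,-0.033,-0.02],
    [0.051,-0.033,-0.03],
    [0.0505,-0.034,-0.03],
    [0,0,-0.02],
    [0,0,0],
  ],
  yaw=[-0.155,-0.155,-0.154,0,0],
)

```text
time_s: 1.35
position: [0.5715, 0.2656, 0.1516]
tool_rot: [[-0.0, 1.0, -0.004], [1.0, 0.0, -0.001], [-0.001, -0.004, -1.0]]
ft_force: [-1.1, -0.4, 0.8]
grip_width: 0.0251
gripper_force: 0.0
```

Call:
jog_arm(
  hand=[0.025,0.025,0.025,0.025,0.025],
  travel=[
    [0.0,0,0],
    [0,0,0],
    [0,0,0],
    [0,0,0],
    [0,0,0],
  ],
  yaw=[0,0,0,0,0],
)

```text
time_s: 1.98
position: [0.572, 0.2662, 0.1536]
tool_rot: [[-0.001, 1.0, 0.0], [1.0, 0.001, -0.0], [-0.0, 0.0, -1.0]]
ft_force: [-0.2, 1.4, 0.4]
grip_width: 0.0253
gripper_force: 0.0
```

Run:
```python
from h import *
a=pic("top","t1"); s=pic("scene","s1")
c=np.vstack([cv2.resize(a[120:210,140:300],(800,450),interpolation=2)]); cv2.imwrite("pics/c3.png",c)
print(env.observe()["position"])
# ball triangulation
P=[ray("top",145+743.5/3.6-.5,100+376.5/3.6-.5),ray("scene",172.1,169.6)]
A=sum(np.eye(3)-np.outer(d,d) for p,d in P); b=sum((np.eye(3)-np.outer(d,d))@p for p,d in P); print("ball",np.linalg.solve(A,b))
```

```text
[0.57202842 0.266169   0.15349247]
ball [ 0.48947909 -0.29578165  0.08542595]
```

View pics/c3.png

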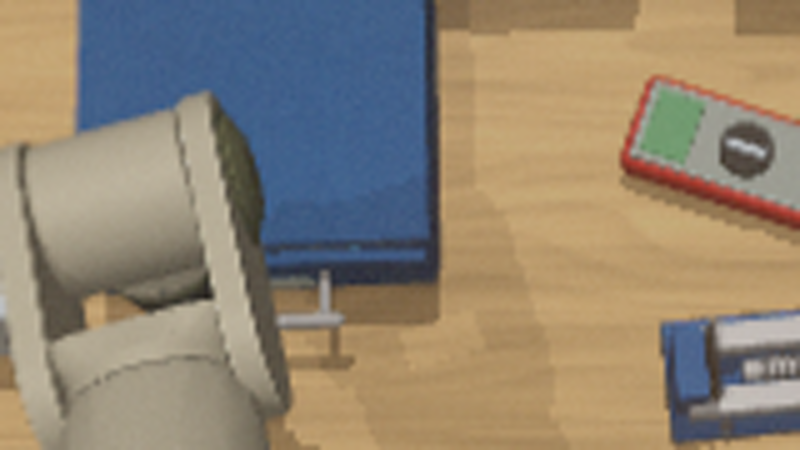

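Call:
jog_arm(
  hand=[0.025,0.025,0.025,0.025,0.025],
  travel=[
    [0.0087,-0.006,-0.02],
    [0,0,-0.025],
    [0,0,-0.025],
    [0,0,-0.02],
    [0,0,-0.007],
  ],
  yaw=[0,0,0,0,0],
)

```text
time_s: 2.7
position: [0.5802, 0.2595, 0.0573]
tool_rot: [[-0.001, 1.0, -0.001], [1.0, 0.001, -0.001], [-0.001, -0.001, -1.0]]
ft_force: [-28.4, -9.0, 52.8]
grip_width: 0.0247
gripper_force: 16.0
```

Call:
jog_arm(
  hand=[0.0,0.0,0.0,0.0,0.0],
  travel=[
    [0,0,0],
    [0,0,0],
    [0,0,0],
    [0,0,0],
    [0,0,0],
  ],
  yaw=[0,0,0,0,0],
  grip_force=30,
)

```text
time_s: 3.32
position: [0.5804, 0.2597, 0.0567]
tool_rot: [[-0.001, 1.0, -0.001], [1.0, 0.001, -0.0], [-0.0, -0.001, -1.0]]
ft_force: [-5.5, -1.5, 12.0]
grip_width: 0.0101
gripper_force: 29.4
```

Call:
jog_arm(
  hand=[0.0,0.0,0.0,0.0,0.0],
  travel=[
    [-0.02,0,0.0005],
    [-0.03,0,0],
    [-0.04,0,0],
    [-0.04,0,0],
    [-0.016,0,0],
  ],
  yaw=[0,0,0,0,0],
)

```text
time_s: 3.95
position: [0.4332, 0.258, 0.0568]
tool_rot: [[-0.002, 1.0, -0.001], [1.0, 0.002, -0.004], [-0.004, -0.001, -1.0]]
ft_force: [1.9, -14.8, 4.8]
grip_width: 0.0097
gripper_force: 30.1
```

Call:
jog_arm(
  hand=[0.0,0.0,0.0,0.0,0.0],
  travel=[
    [-0.002,0,0],
    [-0.001,0,0],
    [0,0,0],
    [0,0,0],
    [0,0,0],
  ],
  yaw=[0,0,0,0,0],
)

```text
time_s: 4.58
position: [0.432, 0.2579, 0.0567]
tool_rot: [[-0.002, 1.0, -0.001], [1.0, 0.002, -0.004], [-0.004, -0.001, -1.0]]
ft_force: [-0.8, -14.2, 9.2]
grip_width: 0.01
gripper_force: 30.5
```

Call:
jog_arm(
  hand=[0.025,0.025,0.025,0.025,0.025],
  travel=[
    [0,0,0],
    [0,0,0],
    [0,0,0.02],
    [0,0,0.04],
    [0,0,0.05],
  ],
  yaw=[0,0,0,0,0],
)

```text
time_s: 5.2
position: [0.4314, 0.2601, 0.1673]
tool_rot: [[-0.001, 1.0, -0.002], [1.0, 0.001, -0.0], [-0.0, -0.002, -1.0]]
ft_force: [-0.5, 0.1, -0.2]
grip_width: 0.0251
gripper_force: 0.0
```

Call:
jog_arm(
  hand=[0.08,0.08,0.08,0.08,0.08],
  travel=[
    [-0.03,-0.05,0.02],
    [-0.02,-0.055,0.01],
    [0,-0.06,0.01],
    [0,-0.06,0.01],
    [0,-0.06,0],
  ],
  yaw=[0,0,0,0,0],
)

```text
time_s: 5.82
position: [0.3819, -0.0267, 0.2176]
tool_rot: [[-0.001, 1.0, 0.002], [1.0, 0.001, -0.001], [-0.001, 0.002, -1.0]]
ft_force: [1.2, 0.8, -0.8]
grip_width: 0.0801
gripper_force: 0.0
```

Run:
```python
from h import *
a=pic("top","t2"); s=pic("scene","s2")
c=np.vstack([cv2.resize(a[110:240,140:250],(508,600),interpolation=2)]); 
d=cv2.resize(s[200:320,240:400],(292,219),interpolation=2)
o=np.zeros((600,800,3),np.uint8); o[:,:508]=c; o[:219,508:]=d; cv2.imwrite("pics/c4.png",o)
print(env.observe()["position"])
```

```text
[ 0.38219469 -0.02965799  0.21696368]
```

View pics/c4.png

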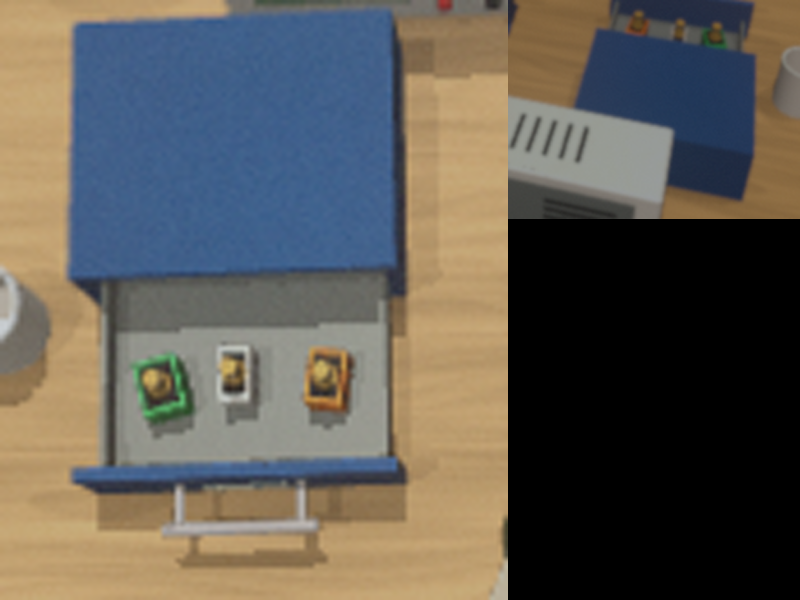

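Run:
```python
from h import *
a=cv2.imread("pics/t2.png")
cv2.imwrite("pics/c5.png",cv2.resize(a[180:206,165:221],None,fx=14,fy=14,interpolation=2))
```

```text
(no output)
```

View pics/c5.png

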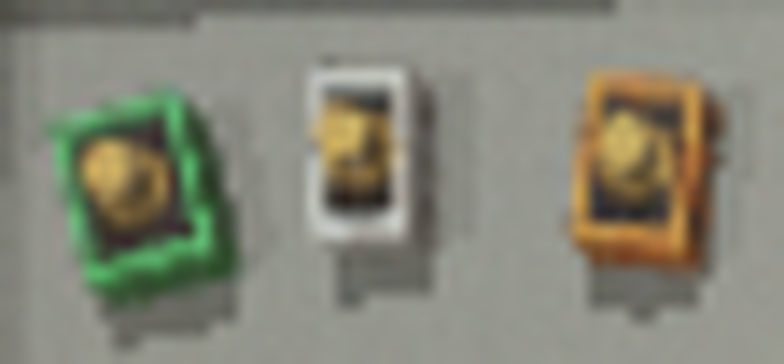

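```bash
cat >> h.py <<'E'
np.set_printoptions(precision=4,suppress=True)
def crop(x,y,s,u0,v0,z,n="top"): return onz(n,u0+(x+.5)/s-.5,v0+(y+.5)/s-.5,z)
E
python3 - <<'E'
from h import *
G={"green":[(58,130),(180,97),(220,240),(95,280)],"alu":[(312,68),(405,70),(408,238),(312,238)],"or":[(592,75),(700,85),(685,258),(577,245)]}
post={"green":(110,170),"alu":(345,130),"or":(624,143)}
for k,c in G.items():
    P=np.array([crop(*p,14,165,180,.054)[:2] for p in c]); d=P[0]+P[1]-P[2]-P[3]
    print(k,P.mean(0),"yaw of long axis vs +x deg",np.degrees(np.arctan2(d[1],d[0])),"L",np.linalg.norm(d)/2,"W",np.linalg.norm(P[0]+P[3]-P[1]-P[2])/2,"post",crop(*post[k],14,165,180,.080)[:2])
E
```

```text
green [0.5495 0.3222] yaw of long axis vs +x deg 15.627560268558067 L 0.03983449041075487 W 0.032794674511690367 post [0.5488 0.3231]
alu [0.5568 0.2655] yaw of long axis vs +x deg 1.253061989254272 L 0.04402010024318066 W 0.024295528292989022 post [0.5575 0.264 ]
or [0.5519 0.1939] yaw of long axis vs +x deg -4.7798244147639055 L 0.044571904303605345 W 0.027858307707262088 post [0.5525 0.1938]
```

Call:
jog_arm(
  hand=[0.07,0.07,0.07,0.07,0.07],
  travel=[
    [0.024,0.05,0],
    [0.024,0.05,0],
    [0.024,0.05,0],
    [0.024,0.05,0],
    [0.024,0.05,0],
  ],
  yaw=[0.05,0.05,0.05,0.05,0.07],
)

```text
time_s: 6.55
position: [0.5019, 0.2279, 0.2165]
tool_rot: [[-0.271, 0.963, -0.0], [0.963, 0.271, 0.0], [0.0, -0.0, -1.0]]
ft_force: [1.0, -0.2, 0.2]
grip_width: 0.0698
gripper_force: 0.0
```

Call:
jog_arm(
  hand=[0.07,0.07,0.07,0.07,0.07],
  travel=[
    [0.024,0.05,-0.02],
    [0.0235,0.05,-0.02],
    [0,0,-0.04],
    [0,0,0],
    [0,0,0],
  ],
  yaw=[0,0,0,0,0],
)

```text
time_s: 7.18
position: [0.5495, 0.3254, 0.1384]
tool_rot: [[-0.268, 0.964, 0.002], [0.964, 0.268, 0.001], [0.0, 0.002, -1.0]]
ft_force: [0.0, 0.9, 0.5]
grip_width: 0.0696
gripper_force: 0.0
```

Call:
jog_arm(
  hand=[0.07,0.07,0.07,0.07,0.07],
  travel=[
    [0,-0.003,-0.03],
    [0,0,-0.03],
    [0,0,-0.025],
    [0,0,-0.014],
    [0,0,0],
  ],
  yaw=[0,0,0,0,0],
)

```text
time_s: 7.8
position: [0.5494, 0.322, 0.0386]
tool_rot: [[-0.267, 0.964, 0.0], [0.964, 0.267, 0.0], [0.0, 0.0, -1.0]]
ft_force: [-1.1, -0.1, 0.1]
grip_width: 0.0698
gripper_force: 0.0
```

Call:
jog_arm(
  hand=[0.03,0.03,0.03,0.03,0.03],
  travel=[
    [0,0,0],
    [0,0,0],
    [0,0,0],
    [0,0,0],
    [0,0,0],
  ],
  yaw=[0,0,0,0,0],
  grip_force=50,
)

```text
time_s: 8.43
position: [0.5498, 0.3224, 0.0395]
tool_rot: [[-0.268, 0.964, 0.002], [0.964, 0.268, 0.001], [0.0, 0.002, -1.0]]
ft_force: [-0.3, -1.5, 6.4]
grip_width: 0.0434
gripper_force: 51.7
```

Call:
jog_arm(
  hand=[0.03,0.03,0.03,0.03,0.03],
  travel=[
    [0,0,0.02],
    [0,0,0.04],
    [0,0,0.05],
    [0,-0.03,0.02],
    [0,-0.05,0],
  ],
  yaw=[0,0,0,-0.05,-0.05],
)

```text
time_s: 9.05
position: [0.5496, 0.2424, 0.17]
tool_rot: [[-0.171, 0.985, 0.004], [0.985, 0.171, 0.001], [0.0, 0.004, -1.0]]
ft_force: [0.2, -1.7, -2.5]
grip_width: 0.043
gripper_force: 51.4
```

Call:
jog_arm(
  hand=[0.03,0.03,0.03,0.03,0.03],
  travel=[
    [0,-0.05,0],
    [0,-0.05,0],
    [0,-0.05,0],
    [0,-0.05,0],
    [0,-0.05,0],
  ],
  yaw=[-0.05,-0.05,-0.02,0,0],
)

```text
time_s: 9.68
position: [0.549, -0.0094, 0.1683]
tool_rot: [[-0.051, 0.999, 0.0], [0.999, 0.051, -0.0], [-0.0, 0.0, -1.0]]
ft_force: [0.1, 0.8, -1.2]
grip_width: 0.0433
gripper_force: 51.4
```

Call:
jog_arm(
  hand=[0.03,0.03,0.03,0.03,0.03],
  travel=[
    [-0.006,-0.04,0],
    [0,-0.03,0],
    [0,-0.01,0],
    [0,0,0],
    [0,0,0],
  ],
  yaw=[0,0,0,0,0],
)

```text
time_s: 10.3
position: [0.5432, -0.0868, 0.168]
tool_rot: [[-0.052, 0.999, -0.0], [0.999, 0.052, 0.0], [0.0, -0.0, -1.0]]
ft_force: [0.7, -0.6, -1.7]
grip_width: 0.0439
gripper_force: 51.3
```

Run:
```python
from h import *
s=pic("scene","s3"); a=pic("top","t3")
o=np.vstack([cv2.resize(s[150:225,160:260],(800,600),interpolation=2)]); cv2.imwrite("pics/c6.png",o)
```

```text
(no output)
```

View pics/c6.png

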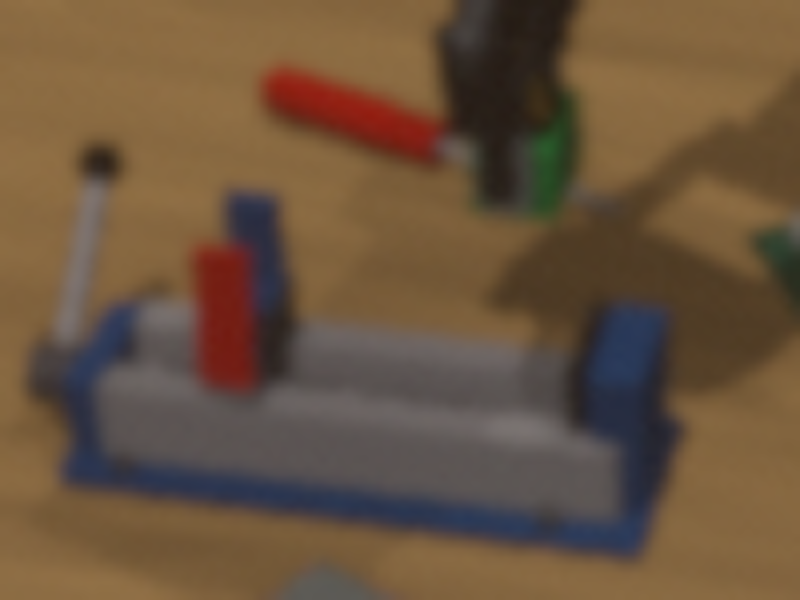

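Run:
```python
from h import *
S=lambda x,y,z:crop(x,y,8,160,150,z,"scene")[:2]
print("near rail",S(110,372,.045),S(330,398,.045),S(560,430,.045))
print("far rail far edge",S(300,322,.045),S(150,300,.045))
print("sprung top near corner face",S(590,375,.079),"bottom",S(577,428,.045),"far top",S(600,303,.079))
print("mov face far bottom",S(290,380,.045),"top far",S(285,260,.079), "lever top",S(225,248,.117),"post top",S(253,192,.117))
p,d=ray("scene",160+520.5/8-.5,150+212/8-.5)
print("held module bottom at z=.1485",S(485,210,.1485),S(560,215,.1485), "proj TCP bottom", (proj("scene",(.5432,-.0868,.1485))-[159.5,149.5])*8)
print("jaw tops px if model right:")
ox=np.array([.5464,-.1515]);ex=np.array([-.052,.9986]);ey=np.array([-.9986,-.052])
for x,y,z in((85,-25,79),(85,-25,45),(85,25,79),(-100,-32,45),(60,-32,45),(-140,0,25)):
    q=ox+ex*x/1e3+ey*y/1e3; print((x,y,z),(proj("scene",(*q,z/1e3))-[159.5,149.5])*8)
```

```text
near rail [ 0.5792 -0.2569] [ 0.571  -0.1638] [ 0.5656 -0.0671]
far rail far edge [ 0.5249 -0.1948] [ 0.5275 -0.2615]
sprung top near corner face [ 0.57   -0.0525] bottom [ 0.5624 -0.0609] far top [ 0.5221 -0.0631]
mov face far bottom [ 0.564  -0.1839] top far [ 0.5289 -0.1975] lever top [ 0.5778 -0.2009] post top [ 0.5375 -0.2052]
held module bottom at z=.1485 [ 0.5676 -0.0947] [ 0.5628 -0.0658] proj TCP bottom [524.6541 180.2071]
jaw tops px if model right:
(85, -25, 79) [561.9765 365.7782]
(85, -25, 45) [563.6003 433.2585]
(85, 25, 79) [592.8397 294.6903]
(-100, -32, 45) [122.4358 381.5025]
(60, -32, 45) [499.1411 435.1204]
(-140, 0, 25) [ 64.3062 362.1328]
```

Call:
jog_arm(
  hand=[0.03,0.03,0.03,0.03,0.03],
  travel=[
    [0,0.002,-0.03],
    [0,0,-0.03],
    [0,0,-0.025],
    [0,0,-0.012],
    [0,0,-0.003],
  ],
  yaw=[0,0,0,0,0],
)

```text
time_s: 11.02
position: [0.5433, -0.0855, 0.0678]
tool_rot: [[-0.051, 0.999, -0.0], [0.999, 0.051, 0.0], [0.0, -0.0, -1.0]]
ft_force: [-0.4, -0.3, -1.2]
grip_width: 0.0433
gripper_force: 51.3
```

Call:
jog_arm(
  hand=[0.03,0.03,0.03,0.03,0.03],
  travel=[
    [0,0,-0.001],
    [0,0,0],
    [0,0,0],
    [0,0,0],
    [0,0,0],
  ],
  yaw=[0,0,0,0,0],
)

```text
time_s: 11.65
position: [0.5432, -0.0859, 0.0671]
tool_rot: [[-0.051, 0.999, 0.0], [0.999, 0.051, -0.0], [-0.0, 0.0, -1.0]]
ft_force: [-0.1, 0.3, -1.9]
grip_width: 0.0432
gripper_force: 51.3
```

Call:
jog_arm(
  hand=[0.03,0.03,0.06,0.06,0.06],
  travel=[
    [0,0,-0.001],
    [0,0,0],
    [0,0,0],
    [0,0,0],
    [0,0,0.02],
  ],
  yaw=[0,0,0,0,0],
)

```text
time_s: 12.28
position: [0.5426, -0.0856, 0.085]
tool_rot: [[-0.051, 0.999, -0.003], [0.999, 0.051, 0.001], [0.001, -0.003, -1.0]]
ft_force: [0.5, -0.8, 0.6]
grip_width: 0.0597
gripper_force: 0.0
```

Call:
jog_arm(
  hand=[0.06,0.06,0.06,0.06,0.06],
  travel=[
    [0,0,0.06],
    [0,0.03,0.03],
    [0,0.05,0],
    [0,0.05,0],
    [0,0.05,0],
  ],
  yaw=[0,0,-0.06,-0.06,-0.015],
)

```text
time_s: 12.9
position: [0.5431, 0.0956, 0.176]
tool_rot: [[0.085, 0.996, 0.0], [0.996, -0.085, 0.0], [0.0, 0.0, -1.0]]
ft_force: [0.8, -0.3, 0.2]
grip_width: 0.0603
gripper_force: 0.0
```

Run:
```python
from h import *
s=pic("scene","s4"); a=pic("top","t4")
print(env.observe()["position"])
o=np.zeros((600,800,3),np.uint8); o[:300]=cv2.resize(s[150:210,160:320],(800,300),interpolation=2); o[300:]=cv2.resize(a[165:225,240:400],(800,300),interpolation=2); cv2.imwrite("pics/c7.png",o)
```

```text
[0.5426 0.0981 0.1759]
```

View pics/c7.png

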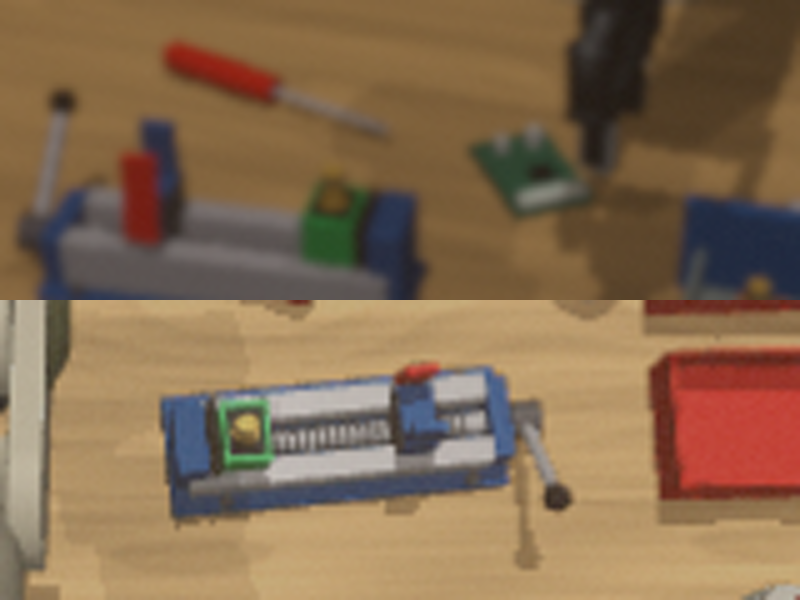

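Call:
jog_arm(
  hand=[0.07,0.07,0.07,0.07,0.07],
  travel=[
    [0.0095,0.048,0],
    [0,0.048,0],
    [0,0,-0.03],
    [0,0,0],
    [0,0,0],
  ],
  yaw=[0,0,0,0,0],
)

```text
time_s: 13.62
position: [0.5533, 0.1894, 0.1468]
tool_rot: [[0.085, 0.996, 0.001], [0.996, -0.085, 0.0], [0.0, 0.001, -1.0]]
ft_force: [-0.7, 0.4, 0.4]
grip_width: 0.07
gripper_force: 0.0
```

Run:
```python
from h import *
T=lambda x,y,z:crop(x,y,5,240,165,z)[:2]
y0=300
print("green",[T(x,y-y0,.081) for x,y in((219,403),(270,398),(272,464),(223,470))],np.mean([T(x,y-y0,.081) for x,y in((219,403),(270,398),(272,464),(223,470))],0))
print("sprung rubber face",T(218,402-y0,.079),T(222,460-y0,.079),"mov face",T(393,390-y0,.079),T(397,447-y0,.079))
print("rails",T(390,383-y0,.045),T(280,393-y0,.045),T(280,477-y0,.045),T(490,460-y0,.045),"inner",T(300,421-y0,.045),T(300,452-y0,.045))
print("lever",T(420,367-y0,.117),"post",T(425,405-y0,.117))
```

```text
green [array([ 0.562 , -0.0657]), array([ 0.5647, -0.1013]), array([ 0.518 , -0.1008]), array([ 0.5146, -0.0668])] [ 0.5398 -0.0837]
sprung rubber face [ 0.5632 -0.0652] [ 0.522  -0.0665] mov face [ 0.5687 -0.1875] [ 0.5282 -0.1881]
rails [ 0.5813 -0.1911] [ 0.5759 -0.112 ] [ 0.5148 -0.1094] [ 0.5235 -0.2591] inner [ 0.5551 -0.1254] [ 0.5325 -0.1244]
lever [ 0.5759 -0.2004] post [ 0.5496 -0.2023]
```

Call:
jog_arm(
  hand=[0.07,0.07,0.07,0.07,0.07],
  travel=[
    [-0.001,0.004,-0.03],
    [0,0,-0.03],
    [0,0,-0.03],
    [0,0,-0.018],
    [0,0,0],
  ],
  yaw=[0,0,0,0,0],
)

```text
time_s: 14.25
position: [0.552, 0.1935, 0.038]
tool_rot: [[0.085, 0.996, -0.001], [0.996, -0.085, -0.0], [-0.0, -0.001, -1.0]]
ft_force: [-0.8, 0.3, 0.9]
grip_width: 0.0699
gripper_force: 0.0
```

Call:
jog_arm(
  hand=[0.03,0.03,0.03,0.03,0.03],
  travel=[
    [0,0,0],
    [0,0,0],
    [0,0,0],
    [0,0,0],
    [0,0,0.01],
  ],
  yaw=[0,0,0,0,0],
)

```text
time_s: 14.88
position: [0.5515, 0.1941, 0.0484]
tool_rot: [[0.084, 0.996, -0.001], [0.996, -0.084, -0.0], [-0.0, -0.001, -1.0]]
ft_force: [-0.6, 0.3, -2.2]
grip_width: 0.0433
gripper_force: 51.0
```

Call:
jog_arm(
  hand=[0.03,0.03,0.03,0.03,0.03],
  travel=[
    [0,0,0.05],
    [0,0,0.05],
    [0,-0.04,0.02],
    [0,-0.05,0],
    [0,-0.05,0],
  ],
  yaw=[0,0,0.04,0.05,0.047],
)

```text
time_s: 15.5
position: [0.5514, 0.0529, 0.1689]
tool_rot: [[-0.055, 0.998, 0.001], [0.998, 0.055, -0.0], [-0.0, 0.001, -1.0]]
ft_force: [1.1, -0.7, -2.0]
grip_width: 0.0435
gripper_force: 51.8
```

Call:
jog_arm(
  hand=[0.03,0.03,0.03,0.03,0.03],
  travel=[
    [0,-0.05,0],
    [0,-0.05,0],
    [-0.007,-0.05,0],
    [0,-0.023,0],
    [0,0,0],
  ],
  yaw=[0,0,0,0,0],
)

```text
time_s: 16.12
position: [0.5445, -0.1201, 0.1684]
tool_rot: [[-0.051, 0.999, 0.0], [0.999, 0.051, -0.0], [-0.0, 0.0, -1.0]]
ft_force: [-0.4, 0.5, -1.7]
grip_width: 0.0434
gripper_force: 51.8
```

Call:
jog_arm(
  hand=[0.03,0.03,0.03,0.03,0.03],
  travel=[
    [0.0005,0.0005,-0.03],
    [0,0,-0.03],
    [0,0,-0.025],
    [0,0,-0.014],
    [0,0,-0.003],
  ],
  yaw=[0,0,0,0,0],
)

```text
time_s: 16.75
position: [0.545, -0.1173, 0.0665]
tool_rot: [[-0.054, 0.999, -0.001], [0.999, 0.054, 0.001], [0.001, -0.001, -1.0]]
ft_force: [-8.3, 4.7, 20.4]
grip_width: 0.0432
gripper_force: 54.4
```

Call:
jog_arm(
  hand=[0.03,0.03,0.06,0.06,0.06],
  travel=[
    [0,0,-0.001],
    [0,0,0],
    [0,0,0],
    [0,0,0],
    [0,0,0.02],
  ],
  yaw=[0,0,0,0,0],
)

```text
time_s: 17.38
position: [0.5447, -0.118, 0.0843]
tool_rot: [[-0.053, 0.999, -0.002], [0.999, 0.053, 0.001], [0.001, -0.002, -1.0]]
ft_force: [0.6, -0.2, 0.4]
grip_width: 0.0599
gripper_force: 0.0
```

Call:
jog_arm(
  hand=[0.07,0.07,0.07,0.07,0.07],
  travel=[
    [0,0,0.06],
    [0,0.03,0.03],
    [0,0.05,0],
    [0,0.05,0],
    [0,0.05,0],
  ],
  yaw=[0,0,-0.029,0,0],
)

```text
time_s: 18.0
position: [0.5451, 0.0632, 0.1753]
tool_rot: [[-0.024, 1.0, 0.001], [1.0, 0.024, -0.0], [-0.0, 0.001, -1.0]]
ft_force: [0.9, 0.0, 0.5]
grip_width: 0.07
gripper_force: 0.0
```

Call:
jog_arm(
  hand=[0.07,0.07,0.07,0.07,0.07],
  travel=[
    [0.0,0.05,0],
    [0.012,0.05,0],
    [0,0.05,0],
    [0,0.05,0],
    [0,0,0],
  ],
  yaw=[0,0,0,0,0],
)

```text
time_s: 18.62
position: [0.5566, 0.2648, 0.1748]
tool_rot: [[-0.028, 1.0, 0.0], [1.0, 0.028, 0.0], [0.0, 0.0, -1.0]]
ft_force: [-0.3, 0.1, 0.2]
grip_width: 0.0702
gripper_force: 0.0
```

Call:
jog_arm(
  hand=[0.07,0.07,0.07,0.07,0.07],
  travel=[
    [0,0,-0.03],
    [0,0,-0.04],
    [0,0,-0.035],
    [0,0,-0.025],
    [0,0,-0.007],
  ],
  yaw=[0,0,0,0,0],
)

```text
time_s: 19.25
position: [0.5568, 0.2608, 0.0367]
tool_rot: [[-0.023, 1.0, -0.002], [1.0, 0.023, -0.001], [-0.001, -0.002, -1.0]]
ft_force: [0.5, -0.6, -0.3]
grip_width: 0.0698
gripper_force: 0.0
```

Call:
jog_arm(
  hand=[0.03,0.03,0.03,0.03,0.03],
  travel=[
    [0,0,0],
    [0,0,0],
    [0,0,0],
    [0,0,0],
    [0,0,0.01],
  ],
  yaw=[0,0,0,0,0],
)

```text
time_s: 19.88
position: [0.5568, 0.2616, 0.0479]
tool_rot: [[-0.024, 1.0, -0.001], [1.0, 0.024, -0.0], [-0.0, -0.001, -1.0]]
ft_force: [-0.4, -0.3, -1.0]
grip_width: 0.0436
gripper_force: 51.1
```

Call:
jog_arm(
  hand=[0.03,0.03,0.03,0.03,0.03],
  travel=[
    [0,0,0.05],
    [0,0,0.05],
    [0,-0.04,0.02],
    [0,-0.05,0],
    [0,-0.05,0],
  ],
  yaw=[0,0,0.026,0,0],
)

```text
time_s: 20.5
position: [0.5569, 0.1205, 0.1687]
tool_rot: [[-0.051, 0.999, 0.001], [0.999, 0.051, 0.0], [0.0, 0.001, -1.0]]
ft_force: [0.6, -0.1, -2.3]
grip_width: 0.0439
gripper_force: 51.7
```

Call:
jog_arm(
  hand=[0.03,0.03,0.03,0.03,0.03],
  travel=[
    [0,-0.055,0],
    [0,-0.055,0],
    [-0.01,-0.055,0],
    [0,-0.055,0],
    [0,-0.053,0],
  ],
  yaw=[0,0,0,0,0],
)

```text
time_s: 21.12
position: [0.5468, -0.153, 0.1685]
tool_rot: [[-0.05, 0.999, 0.0], [0.999, 0.05, 0.0], [0.0, 0.0, -1.0]]
ft_force: [2.1, -0.9, -2.1]
grip_width: 0.0433
gripper_force: 51.6
```

Call:
jog_arm(
  hand=[0.03,0.03,0.03,0.03,0.03],
  travel=[
    [0,0.001,-0.03],
    [0,0,-0.03],
    [0,0,-0.025],
    [0,0,-0.013],
    [0,0,-0.003],
  ],
  yaw=[0,0,0,0,0],
)

```text
time_s: 21.75
position: [0.5472, -0.1503, 0.0669]
tool_rot: [[-0.05, 0.999, -0.0], [0.999, 0.05, 0.0], [0.0, -0.0, -1.0]]
ft_force: [0.3, -0.1, -1.0]
grip_width: 0.0432
gripper_force: 51.7
```

Call:
jog_arm(
  hand=[0.03,0.03,0.03,0.03,0.03],
  travel=[
    [0,0,-0.001],
    [0,0,-0.0005],
    [0,0,0],
    [0,0,0],
    [0,0,0],
  ],
  yaw=[0,0,0,0,0],
)

```text
time_s: 22.38
position: [0.5476, -0.1505, 0.0662]
tool_rot: [[-0.05, 0.999, 0.001], [0.999, 0.05, -0.001], [-0.001, 0.001, -1.0]]
ft_force: [-1.5, 0.2, 6.6]
grip_width: 0.0435
gripper_force: 52.3
```

Call:
jog_arm(
  hand=[0.06,0.06,0.06,0.06,0.07],
  travel=[
    [0,0,0],
    [0,0,0],
    [0,0,0.02],
    [0,0,0.05],
    [0,0,0.05],
  ],
  yaw=[0,0,0,0,0],
)

```text
time_s: 23.0
position: [0.5469, -0.1502, 0.1865]
tool_rot: [[-0.05, 0.999, -0.001], [0.999, 0.05, 0.001], [0.001, -0.001, -1.0]]
ft_force: [-0.2, 0.7, -0.0]
grip_width: 0.07
gripper_force: 0.0
```

Call:
jog_arm(
  hand=[0.075,0.075,0.075,0.075,0.075],
  travel=[
    [0,0.055,0.02],
    [0,0.055,0.0],
    [0,0.05,0],
    [0,0.05,0],
    [0,0,0],
  ],
  yaw=[0,0,0,0,0],
)

```text
time_s: 23.62
position: [0.5467, 0.0625, 0.2054]
tool_rot: [[-0.054, 0.999, -0.0], [0.999, 0.054, 0.0], [0.0, -0.0, -1.0]]
ft_force: [-0.3, -1.0, 0.1]
grip_width: 0.0749
gripper_force: 0.0
```

Run:
```python
from h import *
s=pic("scene","s5"); a=pic("top","t5")
print(env.observe()["position"])
o=np.zeros((600,800,3),np.uint8); o[:300]=cv2.resize(s[150:210,160:320],(800,300),interpolation=2); o[300:]=cv2.resize(a[172:217,265:385],(800,300),interpolation=2); cv2.imwrite("pics/c8.png",o)
```

```text
[0.5472 0.0597 0.2053]
```

View pics/c8.png

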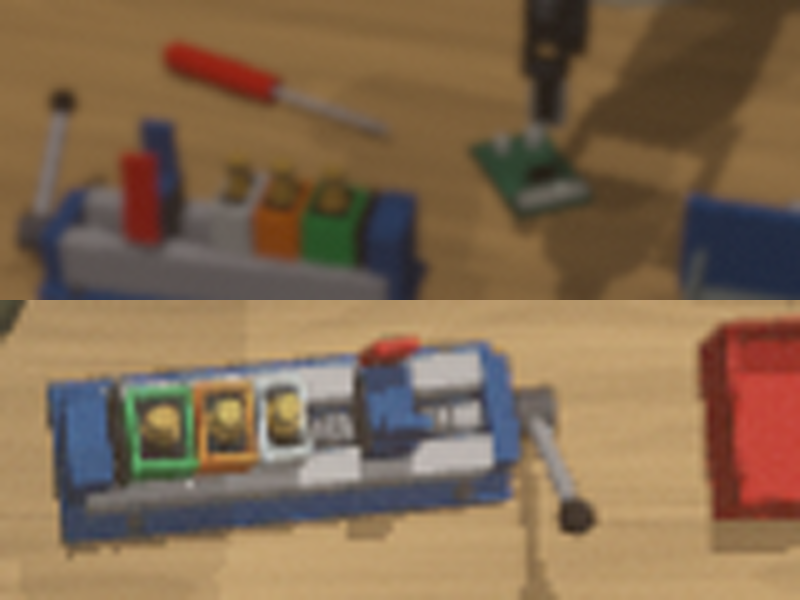

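Call:
jog_arm(
  hand=[0.08,0.08,0.08,0.08,0.08],
  travel=[
    [0.0045,-0.055,0],
    [0,-0.055,0],
    [0,-0.055,0],
    [0,-0.055,0],
    [0,-0.043,0],
  ],
  yaw=[0,0,0,0,0],
)

```text
time_s: 24.35
position: [0.5508, -0.2072, 0.2053]
tool_rot: [[-0.047, 0.999, -0.0], [0.999, 0.047, -0.0], [-0.0, -0.0, -1.0]]
ft_force: [-0.0, 1.1, 0.2]
grip_width: 0.0805
gripper_force: 0.0
```

Call:
jog_arm(
  hand=[0.08,0.08,0.08,0.08,0.08],
  travel=[
    [0,0,-0.02],
    [0,0,-0.03],
    [0,0,0],
    [0,0,0],
    [0,0,0],
  ],
  yaw=[0,0,0,0,0],
)

```text
time_s: 24.98
position: [0.5521, -0.2038, 0.1567]
tool_rot: [[-0.05, 0.999, 0.002], [0.999, 0.05, -0.001], [-0.001, 0.002, -1.0]]
ft_force: [-0.1, 0.1, 0.0]
grip_width: 0.0797
gripper_force: 0.0
```

Call:
jog_arm(
  hand=[0.08,0.08,0.08,0.08,0.08],
  travel=[
    [0,0,-0.02],
    [0,0,-0.02],
    [0,0,-0.013],
    [0,0,0],
    [0,0,0],
  ],
  yaw=[0,0,0,0,0],
)

```text
time_s: 25.6
position: [0.5521, -0.2035, 0.1033]
tool_rot: [[-0.05, 0.999, 0.001], [0.999, 0.05, -0.001], [-0.001, 0.001, -1.0]]
ft_force: [-0.0, -0.2, -0.3]
grip_width: 0.08
gripper_force: 0.0
```

Call:
jog_arm(
  hand=[0.03,0.03,0.03,0.03,0.03],
  travel=[
    [0,0,0],
    [0,0,0],
    [0,0,0],
    [0,0,0],
    [0,0,0],
  ],
  yaw=[0,0,0,0,0],
  grip_force=30,
)

```text
time_s: 26.22
position: [0.555, -0.2042, 0.1053]
tool_rot: [[-0.05, 0.999, 0.01], [0.999, 0.05, -0.004], [-0.004, 0.01, -1.0]]
ft_force: [8.2, 1.1, 8.1]
grip_width: 0.0449
gripper_force: 31.2
```

Call:
jog_arm(
  hand=[0.03,0.03,0.03,0.03,0.03],
  travel=[
    [0.003,0,0.002],
    [-0.0002,0.005,0],
    [-0.0003,0.005,0],
    [-0.0002,0.005,0],
    [-0.0003,0.005,0],
  ],
  yaw=[0,0,0,0,0],
)

```text
time_s: 26.85
position: [0.5537, -0.1834, 0.1052]
tool_rot: [[-0.05, 0.999, 0.001], [0.999, 0.05, -0.001], [-0.001, 0.001, -1.0]]
ft_force: [-4.7, -0.5, 6.0]
grip_width: 0.0452
gripper_force: 39.2
```

Call:
jog_arm(
  hand=[0.03,0.03,0.03,0.03,0.03],
  travel=[
    [-0.0002,0.004,0],
    [-0.0002,0.003,0],
    [-0.0001,0.002,0],
    [-0.0001,0.002,0],
    [0,0,0],
  ],
  yaw=[0,0,0,0,0],
)

```text
time_s: 27.48
position: [0.5529, -0.1722, 0.1052]
tool_rot: [[-0.05, 0.999, 0.0], [0.999, 0.05, -0.001], [-0.001, 0.0, -1.0]]
ft_force: [-5.2, -0.2, 7.8]
grip_width: 0.0451
gripper_force: 39.8
```

Call:
jog_arm(
  hand=[0.03,0.03,0.03,0.03,0.03],
  travel=[
    [-0.0001,0.002,0],
    [-0.0001,0.002,0],
    [-0.0001,0.002,0],
    [0,0,0],
    [0,0,0],
  ],
  yaw=[0,0,0,0,0],
)

```text
time_s: 28.1
position: [0.5525, -0.1668, 0.1052]
tool_rot: [[-0.05, 0.999, -0.0], [0.999, 0.05, -0.001], [-0.001, -0.0, -1.0]]
ft_force: [-7.6, -3.3, 6.7]
grip_width: 0.0451
gripper_force: 40.1
```

Run:
```python
from h import *
s=pic("scene","s6")
cv2.imwrite("pics/c9.png",cv2.resize(s[150:210,160:240],(800,600),interpolation=2))
```

```text
(no output)
```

View pics/c9.png

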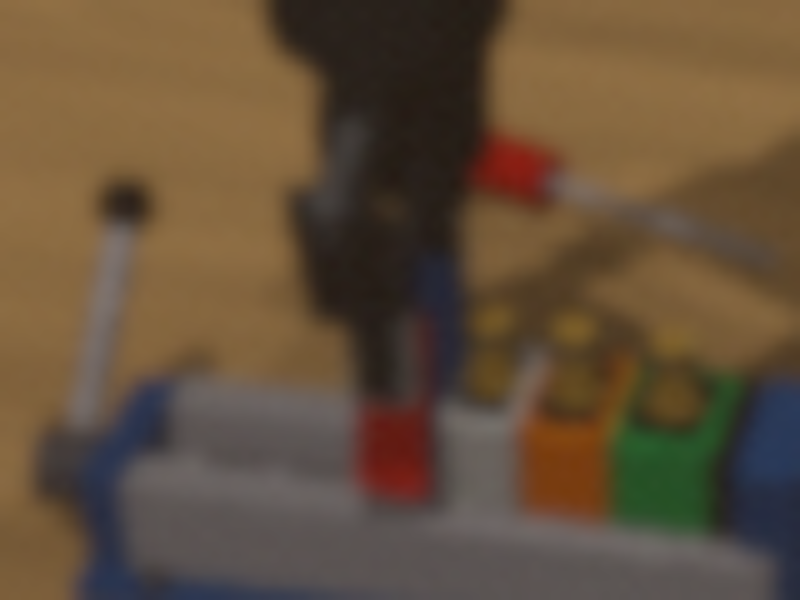

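Call:
jog_arm(
  hand=[0.03,0.03,0.03,0.03,0.03],
  travel=[
    [-0.0001,0.0015,0],
    [-0.0001,0.0015,0],
    [0,0,0],
    [0,0,0],
    [0,0,0],
  ],
  yaw=[0,0,0,0,0],
)

```text
time_s: 28.78
position: [0.5524, -0.166, 0.1052]
tool_rot: [[-0.05, 0.999, 0.0], [0.999, 0.05, -0.005], [-0.005, 0.0, -1.0]]
ft_force: [-8.2, -13.6, 3.7]
grip_width: 0.0456
gripper_force: 39.9
```

Call:
jog_arm(
  hand=[0.03,0.03,0.03,0.03,0.03],
  travel=[
    [-0.0001,0.0015,0],
    [-0.0001,0.0015,0],
    [0,0,0],
    [0,0,0],
    [0,0,0],
  ],
  yaw=[0,0,0,0,0],
)

```text
time_s: 29.4
position: [0.5523, -0.1649, 0.1054]
tool_rot: [[-0.05, 0.999, 0.001], [0.999, 0.05, -0.009], [-0.009, 0.0, -1.0]]
ft_force: [-7.9, -22.8, 2.4]
grip_width: 0.0449
gripper_force: 38.6
```

Call:
jog_arm(
  hand=[0.08,0.08,0.08,0.08,0.08],
  travel=[
    [0,0,0],
    [0,0,0],
    [0,0,0],
    [0,0,0.02],
    [0,0,0.04],
  ],
  yaw=[0,0,0,0,0],
)

```text
time_s: 30.02
position: [0.5517, -0.1596, 0.1637]
tool_rot: [[-0.05, 0.999, -0.004], [0.999, 0.05, 0.002], [0.003, -0.004, -1.0]]
ft_force: [0.5, 0.1, 0.3]
grip_width: 0.08
gripper_force: 0.0
```

Call:
jog_arm(
  hand=[0.06,0.06,0.06,0.06,0.06],
  travel=[
    [-0.02,-0.03,0.03],
    [-0.02,-0.045,0],
    [-0.02,-0.045,0],
    [0,0,0],
    [0,0,0],
  ],
  yaw=[0,0,0,0,0],
)

```text
time_s: 30.65
position: [0.4924, -0.2797, 0.1943]
tool_rot: [[-0.05, 0.999, -0.0], [0.999, 0.05, 0.001], [0.001, -0.0, -1.0]]
ft_force: [0.4, -0.4, -0.2]
grip_width: 0.0602
gripper_force: 0.0
```

Run:
```python
from h import *
s=pic("scene","s7"); a=pic("top","t7")
print(env.observe()["position"])
o=np.zeros((600,800,3),np.uint8); o[:300]=cv2.resize(s[150:210,160:320],(800,300),interpolation=2); o[300:]=cv2.resize(a[172:217,265:385],(800,300),interpolation=2); cv2.imwrite("pics/c10.png",o)
```

```text
[ 0.4928 -0.2792  0.1944]
```

View pics/c10.png

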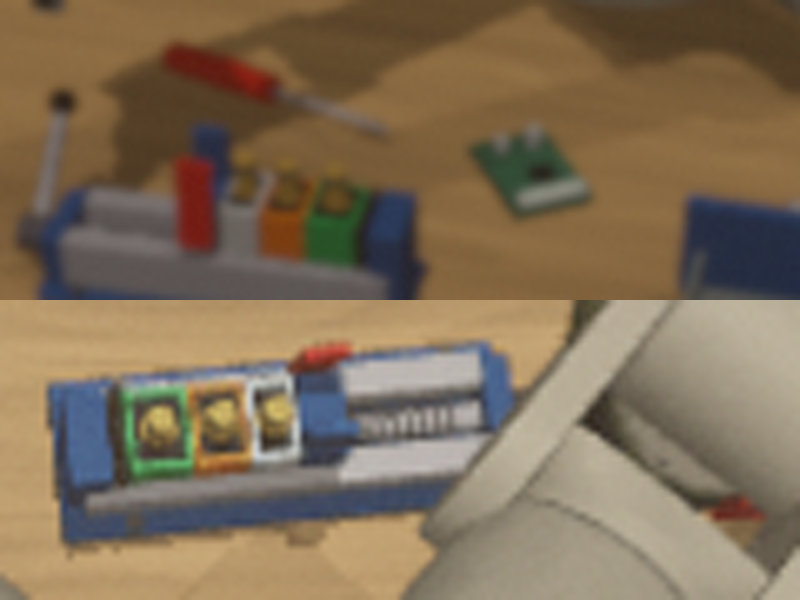

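Call:
jog_arm(
  hand=[0.036,0.036,0.036,0.036,0.036],
  travel=[
    [-0.003,-0.015,-0.02],
    [0,0,-0.03],
    [0,0,-0.02],
    [0,0,0],
    [0,0,0],
  ],
  yaw=[0,0,0,0,0],
)

```text
time_s: 31.38
position: [0.49, -0.2951, 0.1254]
tool_rot: [[-0.051, 0.999, 0.001], [0.999, 0.051, -0.001], [-0.001, 0.001, -1.0]]
ft_force: [0.1, -0.4, 0.2]
grip_width: 0.0359
gripper_force: 0.0
```

Call:
jog_arm(
  hand=[0.036,0.036,0.036,0.036,0.036],
  travel=[
    [0,0,-0.01],
    [0,0,-0.009],
    [0,0,0],
    [0,0,0],
    [0,0,0],
  ],
  yaw=[0,0,0,0,0],
)

```text
time_s: 32.0
position: [0.4895, -0.2954, 0.1057]
tool_rot: [[-0.05, 0.999, 0.0], [0.999, 0.05, -0.0], [-0.0, 0.0, -1.0]]
ft_force: [0.6, 0.5, -0.1]
grip_width: 0.0359
gripper_force: 0.0
```

Run:
```python
from h import *
s=pic("scene","s8"); print(env.observe()["position"])
cv2.imwrite("pics/c11.png",cv2.resize(s[145:205,140:220],(800,600),interpolation=2))
```

```text
[ 0.4895 -0.2954  0.1057]
```

View pics/c11.png

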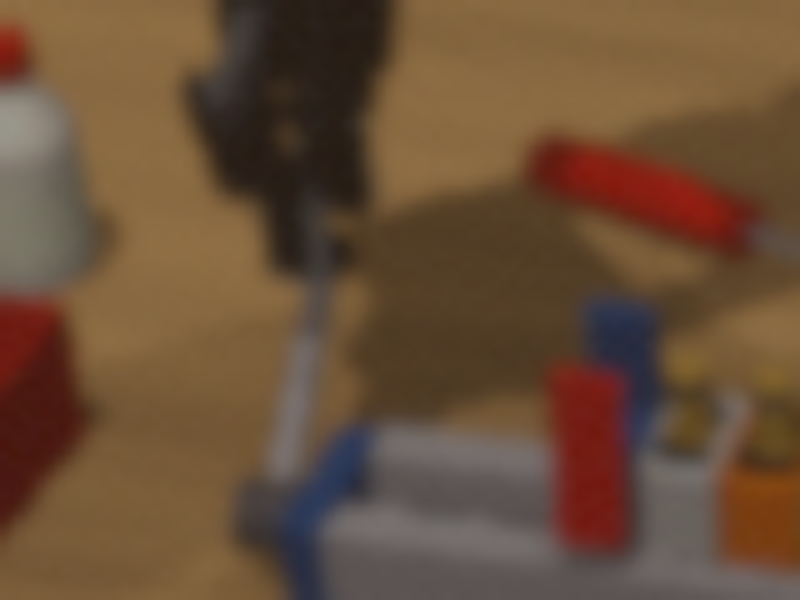

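Call:
jog_arm(
  hand=[0.025,0.025,0.025,0.025,0.025],
  travel=[
    [0,0,0],
    [0,0,0],
    [0.008,0.0004,0.0075],
    [0.008,0.0004,0.007],
    [0.008,0.0004,0.0045],
  ],
  yaw=[0,0,0,0,0],
)

```text
time_s: 32.67
position: [0.5143, -0.2942, 0.1253]
tool_rot: [[-0.05, 0.999, 0.001], [0.999, 0.05, -0.001], [-0.001, 0.001, -1.0]]
ft_force: [0.6, 0.3, 0.6]
grip_width: 0.0246
gripper_force: 0.0
```

Call:
jog_arm(
  hand=[0.025,0.025,0.025,0.025,0.025],
  travel=[
    [0.008,0.0004,0.0043],
    [0.009,0.0004,0.003],
    [0.009,0.0004,0.002],
    [0.009,0.0004,0.001],
    [0.009,0.0004,0.001],
  ],
  yaw=[0,0,0,0,0],
)

```text
time_s: 33.3
position: [0.558, -0.2921, 0.1357]
tool_rot: [[-0.05, 0.999, -0.0], [0.999, 0.05, 0.0], [0.0, -0.0, -1.0]]
ft_force: [0.1, 0.5, 0.0]
grip_width: 0.0245
gripper_force: 0.0
```

Run:
```python
from h import *
s=pic("scene","s9"); a=cv2.imread("pics/scene0.png"); d=cv2.imread("pics/s7.png")
print("before",d[166:175,168:177].mean(2).astype(int)); print("now",s[166:175,168:177].mean(2).astype(int))
for th in(-.824,-.4,0): print(th,proj("scene",(.557+.092*np.sin(th),-.2925+.004*(th>-.1),.025+.092*np.cos(th))))
```

```text
before [[102 101 100  98  96  98  99  99 101]
 [103  99  93  86  83  86  91  96 100]
 [103  94  79  66  60  64  76  91  99]
 [100  87  66  47  40  43  61  83  98]
 [100  84  61  43  36  38  54  78  95]
 [101  89  70  55  49  47  60  82  95]
 [103  97  88  79  74  69  77  91  99]
 [104 104 102 102  96  89  93  99 102]
 [105 106 108 109 103  97  98  99 100]]
now [[ 74  91  97  97  97  97  99 100 100]
 [ 72  87  90  85  82  85  90  96  99]
 [ 69  80  75  64  58  62  75  90  99]
 [ 65  71  60  43  37  40  60  83  97]
 [ 73  71  55  37  29  35  53  76  92]
 [ 88  84  63  45  39  41  54  74  88]
 [ 99  93  77  62  55  55  63  74  81]
 [105  99  88  76  69  65  68  70  70]
 [104 100  90  81  74  67  65  65  65]]
-0.824 [173.1913 169.2993]
-0.4 [168.6266 168.7094]
0 [164.9113 172.8052]
```

Call:
jog_arm(
  hand=[0.036,0.036,0.036,0.036,0.036],
  travel=[
    [-0.03,-0.0015,0.002],
    [-0.0385,-0.002,0],
    [0,0,0],
    [0,0,-0.02],
    [0,0,-0.013],
  ],
  yaw=[0,0,0,0,0],
)

```text
time_s: 33.98
position: [0.4894, -0.2956, 0.104]
tool_rot: [[-0.05, 0.999, -0.0], [0.999, 0.05, 0.0], [0.0, -0.0, -1.0]]
ft_force: [0.7, -1.0, -0.2]
grip_width: 0.0358
gripper_force: 0.0
```

Call:
jog_arm(
  hand=[0.03,0.03,0.03,0.03,0.03],
  travel=[
    [0,0,-0.008],
    [0.003,0,0],
    [0.002,0,0],
    [0.002,0,0.001],
    [0.002,0,0.001],
  ],
  yaw=[0,0,0,0,0],
)

```text
time_s: 34.6
position: [0.4969, -0.2956, 0.0988]
tool_rot: [[-0.05, 0.999, -0.003], [0.999, 0.05, 0.0], [0.001, -0.003, -1.0]]
ft_force: [-9.6, -0.4, 3.2]
grip_width: 0.0302
gripper_force: 4.7
```

Call:
jog_arm(
  hand=[0.03,0.03,0.03,0.03,0.03],
  travel=[
    [0.0066,0.0003,0.006],
    [0.0066,0.0003,0.005],
    [0.008,0.0004,0.0045],
    [0.008,0.0004,0.004],
    [0,0,0],
  ],
  yaw=[0,0,0,0,0],
)

```text
time_s: 35.22
position: [0.5274, -0.2944, 0.1189]
tool_rot: [[-0.05, 0.999, 0.001], [0.999, 0.05, -0.001], [-0.001, 0.001, -1.0]]
ft_force: [-0.4, -0.0, 1.2]
grip_width: 0.0302
gripper_force: 0.6
```

Run:
```python
from h import *
s=pic("scene","s10"); print(s[166:175,168:177].mean(2).astype(int).min())
```

```text
30
```

Run:
```python
from h import *
for f in("s8","s10"):
    s=cv2.imread(f"pics/{f}.png").astype(int)
    for v in(177,182,187): print(f,v,"sat",(s[v,158:178].max(1)-s[v,158:178].min(1)))
```

```text
s8 177 sat [71 71 70 69 70 68 67 67 66 65 59 45 25 18 31 50 59 58 52 47]
s8 182 sat [66 66 66 65 65 65 66 66 65 58 39 20 14 26 47 59 61 55 48 45]
s8 187 sat [60 61 61 61 62 62 61 62 54 36 19 14 22 41 50 40 25 13 10 13]
s10 177 sat [72 72 71 71 71 69 68 64 49 29 18 26 42 51 51 47 44 44 44 43]
s10 182 sat [69 68 68 66 67 66 65 59 43 25 19 34 53 60 58 52 46 43 44 43]
s10 187 sat [61 61 61 61 62 61 59 51 32 17 17 33 49 51 41 25 12 10 10 12]
```

Call:
jog_arm(
  hand=[0.03,0.03,0.03,0.03,0.03],
  travel=[
    [0.0085,0.0004,0.003],
    [0.009,0.0005,0.0025],
    [0.009,0.0004,0.001],
    [0.009,0.0005,0.0008],
    [0,0,0],
  ],
  yaw=[0,0,0,0,0],
)

```text
time_s: 35.9
position: [0.5635, -0.2923, 0.1253]
tool_rot: [[-0.05, 0.999, 0.001], [0.999, 0.05, -0.0], [-0.0, 0.001, -1.0]]
ft_force: [-0.4, 0.4, -0.2]
grip_width: 0.0302
gripper_force: 0.0
```

Call:
jog_arm(
  hand=[0.03,0.03,0.03,0.03,0.03],
  travel=[
    [0.009,0.0005,-0.0006],
    [0.009,0.0004,-0.001],
    [0.0088,0.0004,-0.0022],
    [0.0087,0.0004,-0.003],
    [0,0,0],
  ],
  yaw=[0,0,0,0,0],
)

```text
time_s: 36.52
position: [0.599, -0.2905, 0.1181]
tool_rot: [[-0.05, 0.999, 0.001], [0.999, 0.05, 0.0], [0.0, 0.001, -1.0]]
ft_force: [-0.7, 0.3, 0.5]
grip_width: 0.0299
gripper_force: 0.0
```

Run:
```python
from h import *
s=pic("scene","s11").astype(int)
for v in(172,177,182,187,190): print(v,"sat",(s[v,150:178].max(1)-s[v,150:178].min(1)))
for th in(0,.2,.4,.6): print(th,proj("scene",(.557+.092*np.sin(th),-.2915,.025+.092*np.cos(th))),proj("scene",(.557+.05*np.sin(th),-.2915,.025+.05*np.cos(th))))
```

```text
172 sat [15 16 19 28 37 35 26 16 16 16 15 16 24 44 63 71 74 74 74 74 74 74 74 74
 73 73 72 73]
177 sat [15 15 16 14 17 16 16 16 15 15 16 19 17 28 47 62 70 71 71 70 69 67 65 64
 64 64 63 62]
182 sat [71 65 50 30 18 16 12  9 11 11 12 16 23 39 56 60 60 58 55 50 48 45 44 44
 44 43 43 45]
187 sat [64 66 62 50 38 31 28 23 20 28 35 32 21 15 20 30 37 42 43 41 40 41 39 30
 24 24 23 25]
190 sat [69 70 69 69 68 67 65 64 63 63 63 58 47 29 16 16 26 36 40 41 37 23  8 10
 13 12  7  5]
0 [164.0569 172.6627] [165.464  183.2238]
0.2 [161.6888 176.1566] [164.2124 185.1367]
0.4 [159.504  180.5226] [163.066  187.4866]
0.6 [157.6088 185.5775] [162.0758 190.1768]
```

Call:
jog_arm(
  hand=[0.03,0.03,0.03,0.03,0.03],
  travel=[
    [0.008,0.0004,-0.003],
    [0.008,0.0004,-0.004],
    [0.007,0.0003,-0.0045],
    [0.007,0.0003,-0.0045],
    [0,0,0],
  ],
  yaw=[0,0,0,0,0],
)

```text
time_s: 37.2
position: [0.6287, -0.2891, 0.102]
tool_rot: [[-0.05, 0.999, -0.0], [0.999, 0.05, 0.0], [0.0, 0.0, -1.0]]
ft_force: [-0.8, 1.7, 0.9]
grip_width: 0.0302
gripper_force: 0.6
```

Run:
```python
from h import *
s=pic("scene","s12").astype(int)
for v in(187,190,193): print(v,"sat",(s[v,150:178].max(1)-s[v,150:178].min(1)))
for th in(.4,.6,.8,1.): print(th,proj("scene",(.557+.05*np.sin(th),-.2915,.025+.05*np.cos(th))))
```

```text
187 sat [14 13 13 13 12 12 15 14 14 18 26 41 52 54 54 52 47 45 43 42 42 41 38 30
 25 22 23 25]
190 sat [19 14 13 11  9  9 11 13 15 17 22 31 38 41 41 42 41 42 41 41 35 24  8  9
 14 12  7  4]
193 sat [30 16 13 10 10  8 10 14 16 16 15 16 17 19 17 17 19 20 20 14  7  9 12 13
 12  9  5  5]
0.4 [163.066  187.4866]
0.6 [162.0758 190.1768]
0.8 [161.2868 193.0925]
1.0 [160.7347 196.1062]
```

Call:
jog_arm(
  hand=[0.03,0.03,0.03,0.03,0.03],
  travel=[
    [0,0,0],
    [0.0055,0.0003,-0.006],
    [0.0055,0.0003,-0.006],
    [0.003,0.0001,-0.004],
    [0.003,0.0001,-0.004],
  ],
  yaw=[0,0,0,0,0],
)

```text
time_s: 37.88
position: [0.6451, -0.2885, 0.0827]
tool_rot: [[-0.05, 0.999, -0.001], [0.999, 0.05, 0.0], [0.0, -0.001, -1.0]]
ft_force: [-4.4, 1.3, 4.8]
grip_width: 0.0298
gripper_force: 3.2
```

Run:
```python
from h import *
print(env.observe()["ft_force"],env.observe()["position"])
s=pic("scene","s13")
cv2.imwrite("pics/c12.png",cv2.resize(s[150:210,145:225],(800,600),interpolation=2))
s=s.astype(int)
for v in(187,190,193,196,199): print(v,"sat",(s[v,150:178].max(1)-s[v,150:178].min(1)))
```

```text
[-4.4317  1.3149  4.8265] [ 0.6451 -0.2885  0.0827]
187 sat [13 13 11 11 13 12 13 14 20 40 58 66 67 67 66 64 61 57 56 54 53 48 42 34
 26 22 24 26]
190 sat [37 26 15 14 13 14 15 14 23 39 51 56 54 52 48 44 43 43 42 41 36 23  7  9
 12 12  7  5]
193 sat [31 24 15 14 12 14 12 13 17 23 35 40 41 34 23 20 21 21 21 14  6  9 14 15
 13  8  4  6]
196 sat [13 13 11 12 12 12 13 13 14 21 29 34 32 20 13  9  8  5  7 11 14 15  9  4
  5  6  7  8]
199 sat [14 12  8  9  9 10 13 12 14 13 14 15 16 18 16 16 16  7 10 17 18 11  4  7
  9  8  8  9]
```

Call:
jog_arm(
  hand=[0.03,0.03,0.03,0.03,0.03],
  travel=[
    [0,0,0],
    [0,0,0],
    [0,0,0],
    [0.001,0,-0.003],
    [0.001,0,-0.003],
  ],
  yaw=[0,0,0,0,0],
)

```text
time_s: 38.55
position: [0.6475, -0.2885, 0.0775]
tool_rot: [[-0.05, 0.999, 0.001], [0.999, 0.05, -0.0], [-0.0, 0.001, -1.0]]
ft_force: [-1.9, 2.4, 7.3]
grip_width: 0.0302
gripper_force: 3.4
```

View pics/c12.png

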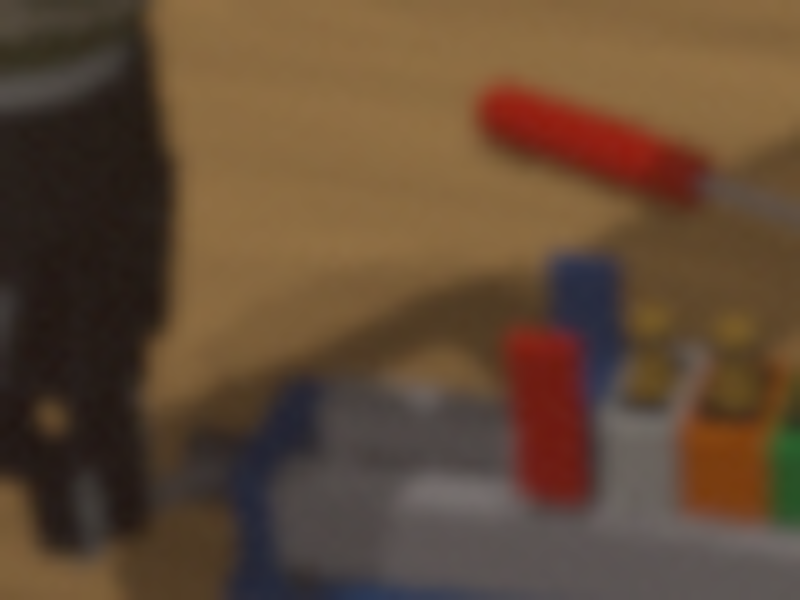

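Call:
jog_arm(
  hand=[0.04,0.04,0.04,0.04,0.04],
  travel=[
    [0,0,0],
    [0,0,0.03],
    [0,0,0.05],
    [0,0,0.05],
    [-0.03,0.05,0.01],
  ],
  yaw=[0,0,0,0,0],
)

```text
time_s: 39.17
position: [0.619, -0.2413, 0.2202]
tool_rot: [[-0.047, 0.999, 0.008], [0.999, 0.047, -0.005], [-0.006, 0.008, -1.0]]
ft_force: [-0.1, 0.7, -1.4]
grip_width: 0.0399
gripper_force: 0.0
```

Call:
jog_arm(
  hand=[0.04,0.04,0.04,0.04,0.04],
  travel=[
    [-0.03,0.05,0],
    [-0.03,0.05,0],
    [0,0.06,0],
    [0,0.06,0],
    [0,0.06,0],
  ],
  yaw=[0,0,0,0,0],
)

```text
time_s: 39.8
position: [0.5571, 0.0432, 0.2169]
tool_rot: [[-0.05, 0.999, 0.001], [0.999, 0.05, 0.0], [-0.0, 0.001, -1.0]]
ft_force: [0.4, -0.4, 0.4]
grip_width: 0.0399
gripper_force: 0.0
```

Run:
```python
from h import *
s=pic("scene","s14"); a=pic("top","t14")
print(env.observe()["position"])
for n,im,box,zt in(("top",a,(280,180,320,205),.107),("scene",s,(195,160,245,200),.107)):
    u0,v0,u1,v1=box; c=im[v0:v1,u0:u1]; c=cv2.resize(c,None,fx=8,fy=8,interpolation=2)
    h=cv2.cvtColor(c,cv2.COLOR_BGR2HSV)
    for nm,lo,hi in(("brass",(18,90,110),(30,255,255)),("green",(50,110,60),(80,255,255)),("orange",(5,150,120),(17,255,255)),("red",(0,150,80),(4,255,255))):
        m=cv2.inRange(h,lo,hi); k,l,st,ce=cv2.connectedComponentsWithStats(m)
        for i in range(1,k):
            if st[i,4]>150: print(n,nm,st[i]/8+np.array([u0,v0,0,0,0]),crop(*ce[i],8,u0,v0,.107 if nm=="brass" else .081,n)[:2])
```

```text
[0.5566 0.0464 0.2169]
top brass [280.    180.     15.125   3.375 185.25 ] [ 0.5717 -0.0764]
top brass [295.625 180.      5.625   1.75   62.5  ] [ 0.5724 -0.1138]
top brass [302.5   180.      4.5     0.875  23.25 ] [ 0.5734 -0.1356]
top brass [291.875 185.25    1.625  12.25   47.125] [ 0.5365 -0.0935]
top brass [302.25  186.25    5.375   5.875 187.75 ] [ 0.5419 -0.1357]
top brass [294.    186.875   5.75    6.    180.375] [ 0.5416 -0.1083]
top brass [285.    187.875   5.75    5.25  182.125] [ 0.5393 -0.0767]
top green [285.375 196.25    6.875   2.25   38.375] [ 0.5204 -0.0809]
top orange [292.375 185.5     1.75    4.     27.75 ] [ 0.556  -0.0971]
top orange [293.    189.875   8.125   8.5   171.5  ] [ 0.5252 -0.1077]
scene brass [208.375 179.625   4.5     3.75   86.125] [ 0.5483 -0.1366]
scene brass [215.5   180.875   5.75    3.625  92.375] [ 0.5465 -0.1113]
scene brass [225.625 182.      5.75    3.375 102.375] [ 0.5439 -0.0786]
scene green [223.125 189.5    11.375  10.5   506.5  ] [ 0.5736 -0.0703]
scene orange [198.25  160.     18.25    6.75  283.625] [ 0.4048 -0.1992]
scene orange [195.    182.25    5.25    5.625 113.875] [ 0.5396 -0.1885]
scene orange [213.375 192.25    7.25    7.75  282.375] [ 0.5825 -0.1038]
scene red [195.    160.     19.875   9.375 577.   ] [ 0.4189 -0.2067]
scene red [197.    183.375   6.75   16.625 691.25 ] [ 0.5787 -0.1621]
```

Call:
jog_arm(
  hand=[0.036,0.036,0.036,0.036,0.036],
  travel=[
    [-0.0136,-0.05,-0.02],
    [0,-0.05,-0.03],
    [0,-0.0244,-0.03],
    [0,0,0],
    [0,0,0],
  ],
  yaw=[0,0,0,0,0],
  grip_force=40,
)

```text
time_s: 40.52
position: [0.544, -0.0827, 0.1376]
tool_rot: [[-0.05, 0.999, 0.001], [0.999, 0.05, -0.0], [-0.0, 0.001, -1.0]]
ft_force: [1.3, -0.1, 0.8]
grip_width: 0.0358
gripper_force: 0.0
```

Call:
jog_arm(
  hand=[0.036,0.036,0.036,0.036,0.036],
  travel=[
    [0,0,-0.01],
    [0,0,-0.01],
    [0,0,-0.01],
    [0,0,0],
    [0,0,0],
  ],
  yaw=[0,0,0,0,0],
)

```text
time_s: 41.15
position: [0.5437, -0.0829, 0.1069]
tool_rot: [[-0.05, 0.999, 0.0], [0.999, 0.05, -0.0], [-0.0, 0.0, -1.0]]
ft_force: [-0.5, -0.4, 0.4]
grip_width: 0.0361
gripper_force: 0.0
```

Call:
jog_arm(
  hand=[0.036,0.005,0.005,0.005,0.005],
  travel=[
    [0,0.0045,0],
    [0,0,0],
    [0,0,0],
    [0,0,0],
    [0,0,0],
  ],
  yaw=[0,0,0,0,0],
)

```text
time_s: 41.78
position: [0.5426, -0.0782, 0.1071]
tool_rot: [[-0.05, 0.999, -0.002], [0.999, 0.05, 0.0], [0.0, -0.002, -1.0]]
ft_force: [-4.8, 0.2, 5.4]
grip_width: 0.0121
gripper_force: 39.0
```

Call:
jog_arm(
  hand=[0.005,0.005,0.005,0.005,0.005],
  travel=[
    [0,0,0.0],
    [0,0,0.001],
    [0,0,0.001],
    [0,0,0],
    [0,0,0],
  ],
  yaw=[0,0,0,0,0],
)

```text
time_s: 42.4
position: [0.5427, -0.0782, 0.108]
tool_rot: [[-0.05, 0.999, -0.003], [0.999, 0.05, 0.001], [0.001, -0.003, -1.0]]
ft_force: [-5.3, 1.0, -9.7]
grip_width: 0.0121
gripper_force: 39.0
```

Call:
jog_arm(
  hand=[0.005,0.005,0.005,0.005,0.005],
  travel=[
    [0,0,0.001],
    [0,0,0.001],
    [0,0,0.001],
    [0,0,0],
    [0,0,0],
  ],
  yaw=[0,0,0,0,0],
)

```text
time_s: 43.02
position: [0.5427, -0.0782, 0.1113]
tool_rot: [[-0.05, 0.999, -0.002], [0.999, 0.05, 0.001], [0.001, -0.002, -1.0]]
ft_force: [-5.8, -0.8, -7.9]
grip_width: 0.0124
gripper_force: 39.1
```

Call:
jog_arm(
  hand=[0.005,0.005,0.005,0.005,0.005],
  travel=[
    [0,0,0.001],
    [0,0,0.0005],
    [0,0,0],
    [0,0,0],
    [0,0,0],
  ],
  yaw=[0,0,0,0,0],
)

```text
time_s: 43.65
position: [0.5426, -0.0782, 0.1116]
tool_rot: [[-0.05, 0.999, -0.004], [0.999, 0.05, 0.001], [0.001, -0.004, -1.0]]
ft_force: [-2.0, -0.9, -24.8]
grip_width: 0.0121
gripper_force: 39.1
```

Call:
jog_arm(
  hand=[0.005,0.036,0.036,0.036,0.036],
  travel=[
    [0,0,-0.002],
    [0,0,0],
    [0,0,0],
    [0,0,0.03],
    [0.002,-0.0315,0],
  ],
  yaw=[0,0,0,0,0],
)

```text
time_s: 44.28
position: [0.5475, -0.1097, 0.1447]
tool_rot: [[-0.053, 0.999, 0.007], [0.999, 0.053, -0.003], [-0.003, 0.007, -1.0]]
ft_force: [0.2, -0.5, 0.1]
grip_width: 0.0362
gripper_force: 0.0
```

Call:
jog_arm(
  hand=[0.036,0.036,0.036,0.036,0.036],
  travel=[
    [0,0,0],
    [0,0,-0.011],
    [0,0,-0.011],
    [0,0,-0.011],
    [0,0,0],
  ],
  yaw=[0,0,0,0,0],
)

```text
time_s: 44.9
position: [0.5451, -0.1095, 0.1071]
tool_rot: [[-0.05, 0.999, -0.002], [0.999, 0.05, 0.001], [0.001, -0.002, -1.0]]
ft_force: [1.1, -0.3, 0.0]
grip_width: 0.0363
gripper_force: 0.0
```

Call:
jog_arm(
  hand=[0.005,0.005,0.005,0.005,0.005],
  travel=[
    [0,0,0],
    [0,0,0],
    [0,0,0],
    [0,0,0],
    [0,0,0],
  ],
  yaw=[0,0,0,0,0],
)

```text
time_s: 45.52
position: [0.5448, -0.1099, 0.1086]
tool_rot: [[-0.05, 0.999, -0.001], [0.999, 0.05, -0.0], [0.0, -0.001, -1.0]]
ft_force: [-5.0, -0.7, 3.1]
grip_width: 0.0121
gripper_force: 39.1
```

Call:
jog_arm(
  hand=[0.005,0.005,0.005,0.005,0.005],
  travel=[
    [0,0,0.001],
    [0,0,0.001],
    [0,0,0.001],
    [0,0,0.001],
    [0,0,0],
  ],
  yaw=[0,0,0,0,0],
)

```text
time_s: 46.15
position: [0.5449, -0.1099, 0.1119]
tool_rot: [[-0.05, 0.999, -0.002], [0.999, 0.05, 0.0], [0.0, -0.002, -1.0]]
ft_force: [-4.7, -2.5, -8.3]
grip_width: 0.012
gripper_force: 39.0
```

Call:
jog_arm(
  hand=[0.005,0.005,0.005,0.005,0.005],
  travel=[
    [0,0,0.001],
    [0,0,0.0005],
    [0,0,0],
    [0,0,0],
    [0,0,0],
  ],
  yaw=[0,0,0,0,0],
)

```text
time_s: 46.78
position: [0.5449, -0.1099, 0.1129]
tool_rot: [[-0.05, 0.999, -0.002], [0.999, 0.05, 0.001], [0.001, -0.002, -1.0]]
ft_force: [-4.1, -3.0, -15.7]
grip_width: 0.0119
gripper_force: 39.0
```

Call:
jog_arm(
  hand=[0.005,0.005,0.036,0.036,0.036],
  travel=[
    [0,0,0.0005],
    [0,0,-0.002],
    [0,0,0],
    [0,0,0],
    [0,0,0.03],
  ],
  yaw=[0,0,0,0,0],
)

```text
time_s: 47.4
position: [0.5456, -0.1096, 0.1421]
tool_rot: [[-0.05, 0.999, -0.001], [0.999, 0.05, 0.001], [0.001, -0.001, -1.0]]
ft_force: [-0.1, -0.6, -0.2]
grip_width: 0.0359
gripper_force: 0.0
```

Call:
jog_arm(
  hand=[0.036,0.036,0.036,0.036,0.036],
  travel=[
    [0.001,-0.0255,0],
    [0,0,-0.012],
    [0,0,-0.011],
    [0,0,-0.011],
    [0,0,0],
  ],
  yaw=[0,0,0,0,0],
)

```text
time_s: 48.02
position: [0.5461, -0.1348, 0.1071]
tool_rot: [[-0.05, 0.999, -0.002], [0.999, 0.05, 0.001], [0.001, -0.002, -1.0]]
ft_force: [0.2, 0.3, 0.1]
grip_width: 0.0359
gripper_force: 0.0
```

Call:
jog_arm(
  hand=[0.005,0.005,0.005,0.005,0.005],
  travel=[
    [0,0,0],
    [0,0,0],
    [0,0,0],
    [0,0,0],
    [0,0,0],
  ],
  yaw=[0,0,0,0,0],
)

```text
time_s: 48.65
position: [0.5464, -0.1353, 0.1086]
tool_rot: [[-0.05, 0.999, -0.0], [0.999, 0.05, 0.0], [0.0, -0.0, -1.0]]
ft_force: [-3.7, 1.0, 5.0]
grip_width: 0.0122
gripper_force: 39.4
```

Call:
jog_arm(
  hand=[0.005,0.005,0.005,0.005,0.005],
  travel=[
    [0,0,0.001],
    [0,0,0.001],
    [0,0,0.001],
    [0,0,0.001],
    [0,0,0],
  ],
  yaw=[0,0,0,0,0],
)

```text
time_s: 49.28
position: [0.5463, -0.1354, 0.1121]
tool_rot: [[-0.05, 0.999, -0.001], [0.999, 0.05, 0.0], [0.0, -0.001, -1.0]]
ft_force: [-2.0, -0.4, -9.8]
grip_width: 0.0118
gripper_force: 39.0
```

Call:
jog_arm(
  hand=[0.005,0.005,0.005,0.005,0.005],
  travel=[
    [0,0,0.001],
    [0,0,0.001],
    [0,0,0],
    [0,0,0],
    [0,0,0],
  ],
  yaw=[0,0,0,0,0],
)

```text
time_s: 49.9
position: [0.5463, -0.1353, 0.1131]
tool_rot: [[-0.05, 0.999, -0.002], [0.999, 0.05, 0.001], [0.001, -0.001, -1.0]]
ft_force: [4.0, -1.3, -25.8]
grip_width: 0.0121
gripper_force: 39.1
```

Call:
jog_arm(
  hand=[0.005,0.036,0.036,0.036,0.036],
  travel=[
    [0,0,-0.0025],
    [0,0,0],
    [0,0,0],
    [0,0,0.04],
    [0,0,0.05],
  ],
  yaw=[0,0,0,0,0],
)

```text
time_s: 50.52
position: [0.5465, -0.1355, 0.2032]
tool_rot: [[-0.05, 0.999, 0.0], [0.999, 0.05, -0.0], [-0.0, 0.0, -1.0]]
ft_force: [-0.1, 0.4, 0.8]
grip_width: 0.0357
gripper_force: 0.0
```

Call:
jog_arm(
  hand=[0.025,0.025,0.025,0.025,0.025],
  travel=[
    [-0.02,0.055,0],
    [-0.02,0.055,0],
    [-0.02,0.055,0],
    [-0.02,0.055,0],
    [-0.0185,0.055,0],
  ],
  yaw=[-0.02,-0.02,-0.01,0,0],
)

```text
time_s: 51.15
position: [0.4477, 0.1412, 0.2029]
tool_rot: [[0.0, 1.0, 0.003], [1.0, -0.0, 0.0], [0.0, 0.003, -1.0]]
ft_force: [1.3, 0.4, -0.9]
grip_width: 0.0254
gripper_force: 0.0
```

Call:
jog_arm(
  hand=[0.025,0.025,0.025,0.025,0.025],
  travel=[
    [-0.015,0.055,0],
    [0,0.055,0],
    [0,0.01,0],
    [0,0,0],
    [0,0,0],
  ],
  yaw=[0,0,0,0,0],
)

```text
time_s: 51.78
position: [0.4334, 0.2585, 0.202]
tool_rot: [[0.001, 1.0, 0.001], [1.0, -0.001, -0.0], [-0.0, 0.001, -1.0]]
ft_force: [1.0, 0.6, 0.8]
grip_width: 0.0249
gripper_force: 0.0
```

Run:
```python
from h import *
s=pic("scene","s15"); a=pic("top","t15"); o=cv2.imread("pics/s14.png")
print(env.observe()["position"])
for im in(o,s):
    c=cv2.resize(im[160:200,200:240],None,fx=8,fy=8,interpolation=2); m=cv2.inRange(cv2.cvtColor(c,cv2.COLOR_BGR2HSV),(18,90,110),(30,255,255))
    k,l,st,ce=cv2.connectedComponentsWithStats(m)
    for i in range(1,k):
        if st[i,4]>400: print(st[i]/8+np.array([200,160,0,0,0]))
print("exp shift px",proj("scene",(.545,-.11,.107))-proj("scene",(.545,-.11,.111)))
# handle bar in top: bright gray pixels near expectation
u,v=proj("top",(.432,.258,.0635)); u,v=int(u),int(v); print(u,v)
g=a[v-9:v+10,u-24:u+25].astype(int); print(g.min(2)[:, ::4])
```

```text
[0.4334 0.2585 0.2019]
[208.375 179.625   4.5     3.75   86.125]
[215.5   180.875   5.75    3.625  92.375]
[225.625 182.      5.75    3.375 102.375]
[208.375 178.875   4.25    3.25   77.875]
[215.125 179.25    5.875   4.125 111.375]
[225.625 180.875   5.125   3.625  96.125]
exp shift px [0.0441 1.0241]
191 225
[[132 125 119 152 154  72  77  93  86  82  80  71  67]
 [127 121 113 152 153  71  67  86  82  83  85  74  73]
 [122 115 109 153 153  69  69  85  88  85  84  72  71]
 [118 109 103 150 154  69  68  85  84  85  81  70  68]
 [112 106  93 149 152  71  69  85  81  84  79  70  69]
 [106  95  87 152 153  70  70  82  82  80  79  72  70]
 [ 99  89  79 155 153  71  71  85  82  77  67  74  69]
 [ 92  82  80 132 153  75  71 123 146 137 142  69  69]
 [ 85  85  93  88 157  71  66 164 165 157 156  91  93]
 [ 74 100  61  52 153  83  68 150 147 131 127  98  97]
 [ 96  97  38  39 153 115  70 103 106 112  88  96  98]
 [108  52  36  37 153 150  68 108 110 109  81 101 100]
 [ 82  29  33  38 154 155  71 112 111 112  78 100 102]
 [108  52  37  29 153 156  73 106 109 106  84  99 101]
 [111 106  58  44 154 151  68  81  82  82  79  98  93]
 [112 110  64  40 155 153  71  72  73  74  78 103  94]
 [105 108  66  96 154 152  70  73  76  75  77  99  95]
 [108 105 111 148 154 154  70  75 107 104 103 108 107]
 [105 126 152 147 156 156  73  72 104 110 109 108 107]]
```

Call:
jog_arm(
  hand=[0.025,0.025,0.025,0.025,0.025],
  travel=[
    [-0.003,0,-0.04],
    [0,0,-0.04],
    [0,0,-0.03],
    [0,0,-0.017],
    [0,0,-0.009],
  ],
  yaw=[0,0,0,0,0],
)

```text
time_s: 52.5
position: [0.4301, 0.2588, 0.0651]
tool_rot: [[0.001, 1.0, -0.001], [1.0, -0.001, -0.0], [-0.0, -0.001, -1.0]]
ft_force: [-0.6, -0.4, -1.2]
grip_width: 0.0247
gripper_force: 0.0
```

Call:
jog_arm(
  hand=[0.0,0.0,0.0,0.0,0.0],
  travel=[
    [0,0,0],
    [0,0,0],
    [0,0,0],
    [0,0,0],
    [0,0,0],
  ],
  yaw=[0,0,0,0,0],
  grip_force=30,
)

```text
time_s: 53.12
position: [0.4303, 0.2591, 0.0657]
tool_rot: [[-0.0, 1.0, 0.0], [1.0, 0.0, -0.001], [-0.001, 0.0, -1.0]]
ft_force: [3.5, -3.5, -11.8]
grip_width: 0.0096
gripper_force: 29.2
```

Call:
jog_arm(
  hand=[0.0,0.0,0.0,0.0,0.0],
  travel=[
    [0.02,0,-0.001],
    [0.035,0.0005,0],
    [0.04,0.0005,0],
    [0.035,0.0005,0],
    [0.012,0.0003,0],
  ],
  yaw=[0,0,0,0,0],
)

```text
time_s: 53.75
position: [0.5735, 0.261, 0.0656]
tool_rot: [[0.001, 1.0, 0.001], [1.0, -0.001, -0.0], [-0.0, 0.001, -1.0]]
ft_force: [-0.7, -3.7, 3.3]
grip_width: 0.0092
gripper_force: 30.9
```

Call:
jog_arm(
  hand=[0.0,0.0,0.0,0.0,0.0],
  travel=[
    [0.003,0,0],
    [0.002,0,0],
    [0.001,0,0],
    [0,0,0],
    [0,0,0],
  ],
  yaw=[0,0,0,0,0],
)

```text
time_s: 54.38
position: [0.5774, 0.2611, 0.0656]
tool_rot: [[-0.0, 1.0, 0.001], [1.0, 0.0, -0.001], [-0.001, 0.001, -1.0]]
ft_force: [-0.0, -5.0, 4.8]
grip_width: 0.0099
gripper_force: 30.9
```

Call:
jog_arm(
  hand=[0.0,0.0,0.0,0.0,0.0],
  travel=[
    [0.001,0,0],
    [0.001,0,0],
    [0.001,0,0],
    [0,0,0],
    [0,0,0],
  ],
  yaw=[0,0,0,0,0],
)

```text
time_s: 55.0
position: [0.5803, 0.2611, 0.0656]
tool_rot: [[-0.0, 1.0, 0.0], [1.0, 0.0, -0.001], [-0.001, 0.0, -1.0]]
ft_force: [0.0, -5.9, 4.6]
grip_width: 0.0096
gripper_force: 30.9
```

Call:
jog_arm(
  hand=[0.025,0.025,0.025,0.025,0.025],
  travel=[
    [0,0,0],
    [0,0,0],
    [-0.003,0,0.02],
    [0,0,0.05],
    [-0.01,0,0.05],
  ],
  yaw=[0,0,0,0,0],
)

```text
time_s: 55.62
position: [0.5679, 0.2614, 0.1874]
tool_rot: [[0.0, 1.0, 0.001], [1.0, -0.0, 0.0], [0.0, 0.001, -1.0]]
ft_force: [0.4, 0.9, -0.6]
grip_width: 0.0254
gripper_force: 0.0
```

Call:
jog_arm(
  hand=[0.025,0.025,0.025,0.025,0.025],
  travel=[
    [-0.06,0,0.01],
    [-0.05,0,0],
    [-0.05,0,0],
    [0,0,0],
    [0,0,0],
  ],
  yaw=[0,0,0,0,0],
)

```text
time_s: 56.25
position: [0.4087, 0.2616, 0.1959]
tool_rot: [[-0.0, 1.0, 0.002], [1.0, 0.0, 0.001], [0.001, 0.002, -1.0]]
ft_force: [0.2, 0.2, 0.4]
grip_width: 0.025
gripper_force: 0.0
```

Run:
```python
from h import *
a=pic("top","t16"); s=pic("scene","s16"); o=cv2.imread("pics/top0.png"); so=cv2.imread("pics/s14.png")
print(env.observe()["position"],env.observe()["ft_force"])
for im in(o,a): print(im[160:195,212].min(1)," | ",im[178:190,205].min(1))
d=cv2.absdiff(a,o).max(2); d[:,:]=cv2.medianBlur(d,3); print("changed cols (y rows<260)")
m=(d>45).astype(np.uint8); k,l,st,ce=cv2.connectedComponentsWithStats(m)
print([st[i].tolist() for i in range(1,k) if st[i,4]>12])
print("vise diff vs before tug",(cv2.absdiff(s,so).max(2)[165:215,160:245]>40).sum())
```

```text
[0.4091 0.2614 0.1951] [0.2699 0.2759 0.0713]
[ 66  67  66  67  67  68  66  70  54  59  63  63  56  48  50  49  51  67
  70  74  67  76  68  74  72  97 105 104 108 105 108 110 112 111 110]  |  [153 155 152 155 149 174 148  96 102 104 103 106]
[ 64  66  69  67  65  66  70  66  55  57  63  71  51  50  47  51  46  68
  75  79  73  71  71  71  80 100 106 106 108 108 108 113 112 112 110]  |  [156 157 159 156 153 175 151  98 105 105 109 106]
changed cols (y rows<260)
[[341, 161, 5, 5, 22], [281, 177, 48, 25, 689], [7, 196, 239, 188, 9336], [349, 201, 5, 6, 25], [145, 214, 28, 9, 144], [145, 257, 10, 14, 54], [149, 298, 3, 8, 18], [22, 307, 5, 13, 48], [28, 321, 18, 13, 130], [263, 325, 29, 19, 156], [18, 331, 10, 5, 31], [263, 332, 14, 10, 70], [236, 348, 10, 4, 21], [295, 348, 9, 24, 88], [79, 365, 10, 6, 27], [61, 378, 6, 4, 22]]
vise diff vs before tug 0
```

```bash
python3 -c "
from rig import env
print(env.close_job())"
```

```text
the job is handed in; nothing more can be done
None
```

I handed the job in at about 56 s, but the hand-in returned no verdict, so I don't know whether it passed. All three modules are clamped in the vise with their posts drawn to the clips, and the drawer is shut. I judged tightness from the force at the crank ball (about 7.5 N at the last turn), not from a liner reading.

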